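# Put away a finished batch of prints in the tilt-out bin and hang up the scraper

## Robot

A 6-joint arm with a two-finger parallel gripper is mounted at the origin on the work surface. World frame = base frame: x ahead of the robot, y to its left, z up, the work surface at z = 0. Lengths are in m, angles in rad, forces in N, time in s.
With the tool pointing down it reaches from about 0.35 to 0.975 m from the base axis. Payload 4.9 kg.
Tool frame: the origin (TCP) lies on the centre line of the jaws, within the pads' length; the fingertips stand 8 mm ahead of it and the grasp point (between the pads) lies 11 mm behind it; z points along the fingers, y is the direction in which the jaws open and shut (so a half turn about z gives the same grasp; the last joint's range is limited). The gripper opens to 85 mm and grips with 20 to 120 N. Pads are 22 mm wide; open, the fingers measure 114 mm over their backs; the gripper's body (76 mm by 85 mm) begins 54 mm behind the grasp point. The pads swing forward as they close: fully open they stand 13 mm farther back than shut.
Start: joints at [-1.285, 0.053, 1.613, -0, 1.476, -0.119], TCP at [0.246, -0.574, 0.239] pointing down, gripper open.
Joint ranges: [-3.01, 3.01], [-1.01, 2.22], [0.06, 2.58], [-1.02, 4.17], [0.09, 2.62], [-3.14, 3.14]. Speed limits (rad/s): [2.57, 2.57, 3.14, 3.14, 3.14, 3.14].

## Interface

Orientations are given as a rotation vector (axis times angle).
In Python, from station import get_obs, get_image, calibration, finish_job gives the robot as it stands. The module is installed in compiled form; this text tells all that it offers.
- The arm moves only by the shell command python3 -m jog 'ROWS' [FORCE]. ROWS is JSON, a list of rows, each a list of 7 numbers: the shift along the tool's x, y, z in cm, then the turn, a rotation vector about the tool's x, y, z in rad, then the closure in counts, from 0 (fully open) to 255 (shut). In form: [[dx, dy, dz, ax, ay, az, jaw], ...]. A call has 1 to 8 rows; each row is the pose to reach, as a shift and turn from the pose measured when the call began, along the tool's axes at that moment; what a row does not reach only later rows make up. A row lasts 1/12 s, in which the tool goes at most 41.7 mm and 7.16 degrees, less where a joint would pass 70% of its speed; a pose out of reach is approached as far as the arm can. A call with a gripper value outside its range is refused whole. The fingers move at their own pace and stop on an object; FORCE is the grip in N (left out, the last holds). Time passes only in rows, so rows that repeat a pose let the fingers close. It gives the time, the measured TCP pose, the force and the opening at its end, in the units of the state.
- get_obs(): the state, without advancing time (a new reading comes with each control period).
- get_image(name): name is "scene" or "side" or "wrist"; returns the picture (384x512x3 uint8, red, green, blue); there is no depth.
- calibration(name): a dict with "vfov" (degrees; the focal length in pixels is half the picture's height over the tangent of half this angle, whatever the lens; pixels are square), "cx", "cy" (the principal point, pixels), "R" (3x3) and "t" (3): a world point X has camera coordinates R X + t. Camera axes: x right, y down, z forward; pixel columns grow to the right and rows downward; lengths in m; the calibration is good to about 2 mm. A picture is of the moment at which its call begins: read the wrist's pose just before it. calibration takes no time and is no camera call; for the wrist camera it gives the pose at the moment of the call.
- finish_job(): hands the job in, once; it reports no verdict.
The state is a dict: "t": time; "q": joint angles; "dq": joint speeds; "effort": joint torques, N m; "tool_pos": TCP position; "tool_rot": TCP orientation; "contact_force": force on the tool from outside, world axes, zero at the start; "wrist_torque": the same for the moment, N m; "opening": finger opening in m.
Only numpy, scipy, OpenCV 4.12 (cv2) and the standard library are available. Lean on these libraries where they do the work, as an engineer would, in place of code of your own. Each camera call takes 0.05 s, during which the arm holds its last target. There are 200 camera calls.

## Task

Put this batch away: tip the bin with the orange pull fully forward, put every white or light grey print lying loose on the bench (ring gears, brackets, block) into it, then push the bin back until it clicks shut. Also, before or afterwards, hang the scraper by its loop on the free peg with the orange collar so that it hangs still, blade down. Leave the purple master ring, the tray of small samples, the caliper and the rest of the bench where they are.

Things in the scene. Friction and masses are not known exactly. Their poses are not given: they have to be found in the camera images.
- bin (a joint): tilt of the wanted bin about its bottom pivot, rad: 0 shut and clicked, 0.62 fully tipped against its stop. A sprung catch works over the last 0.08 rad: at the pull about 15 N to push shut past it, 10 N to pull open; a bin not pushed past it stays ajar. Balance point about 0.35 rad: tipped further it stays open by itself, let go nearer shut it falls back and may rest ajar against the catch.
- bin_hinge (a point): middle of the bottom pivot line of the wanted bin, 12 mm above the bench. Axes tilt with the bin; when shut x points into the unit, y left along the pivot, z up. Opening swings its top towards -x. Front panel 190 wide, 172 high, 6 mm thick from x = 0. Fully tipped, the mouth faces up in front of the housing: front rim 100 mm before the pivot and 140 mm above it, back rim over the pivot, 169 mm up.
- bin_unit: grey housing of the tilt bins, fixed: 216 mm high, 135 mm deep, 408 mm wide. Origin on the bench under bin_hinge; x into the unit, y left, z up. It also holds a second like bin with a BLACK pull on the left (y = +200 mm), not used, does not open; its pull stands 48 mm out as well.
- bin_pull (a point): middle of the ORANGE pull bar on the wanted bin: round bar 10 mm thick, 100 mm long along the bin's y, 48 mm in front of the panel's front face and 166 mm up from the pivot (both in the bin's own axes), posts at both ends. Can be pinched or hooked from above: 43 mm clear behind it. As the bin tips, its front rim (6 mm above the bar, 48 mm behind) swings towards a gripper kept upright on the bar: lean the gripper with the bin.
- bin_inside (a point): centre of the wanted bin's inner floor, axes as bin_hinge. The inside is 182 mm wide (y), from x = -39 mm (front panel) to x = +35 mm at the floor and +48 mm at the back rim; back wall 140 mm high, front 172 mm.
- gear_1: white internal ring gear, printed, octagonal outside: 62 mm across flats, 42 mm bore, 26 mm high, flat faces both ends. Origin: centre of its underside; z along the bore; the flats face its x axis and every 45 degrees from it. 50 g.
- gear_2: light grey internal ring gear, printed, octagonal outside: 62 mm across flats, 42 mm bore, 26 mm high, flat faces both ends. Origin: centre of its underside; z along the bore; the flats face its x axis and every 45 degrees from it. 50 g.
- bracket_1: white printed U-channel bracket, 84 mm long (its x), 34 mm wide over the two side walls (its y), 30 mm high, walls and web 7 mm, open at the top (its z). Origin: centre of its underside. 50 g.
- bracket_2: light grey printed U-channel bracket, 84 mm long (its x), 34 mm wide over the two side walls (its y), 30 mm high, walls and web 7 mm, open at the top (its z). Origin: centre of its underside. 50 g.
- block_1: white printed manifold block with three dark round ports on top, 76 mm long (x), 36 mm wide (y), 28 mm high (z). Origin: centre of its underside. 60 g.
- master: dark purple master ring, same shape as the ring gears (62 mm across flats, 26 mm high); lies among the prints and stays on the bench. Origin: centre of its underside.
- scraper: print scraper, 200 mm long along its x: orange handle from x = -66 to +30 mm, 26 mm wide, 22 mm high; steel blade 50 mm wide, 3 mm thick, to x = +95 mm; black hanging loop at the -x end. Origin: on its underside, on the centre line; z up as it lies. Centre of mass near x = +5 mm. 0.11 kg.
- scraper_loop (a point): centre of the scraper's loop (82 mm behind its origin, 11 mm above its underside): round bar 8 mm thick bent to a ring with a clear opening of about 24 mm; the opening runs along the scraper's z.
- peg_base (a point): foot of the free peg, the one with the ORANGE collar, on the front of the aluminium tool rail, 250 mm above the bench. Axes of the rail: -x is out of its front. The peg is 8 mm thick, 60 mm long, straight, slanting up out of the rail 40 degrees above level. The rail is 40 mm high, 320 mm long between posts; red cutters and a brush hang 120 and 205 mm to the right (-y) of the peg.
- peg_tip (a point): outer end of that peg, 46 mm in front of peg_base and 39 mm higher, axes as peg_base.
- sample_tray: white tray 120 x 100 x 18 mm full of small sample rings; bystander, origin under its centre
- caliper: digital caliper 160 mm long (its x), 80 mm across the jaws, 12 mm high, lying on the bench in front of the bins; bystander, origin under its middle

How it is judged:
On the way, in this order (a step that is already met when the one before it is completed fails the run):
1. the orange-pull bin is tipped fully forward (value of joint bin above 0.52 rad), for 0.2 s.
2. every print is in the tipped bin (x of gear_1 in the frame of bin_inside between -0.05 and 0.07 m and y of gear_1 in the frame of bin_inside between -0.097 and 0.097 m and z of gear_1 in the frame of bin_inside between -0.01 and 0.17 m and x of gear_2 in the frame of bin_inside between -0.05 and 0.07 m and y of gear_2 in the frame of bin_inside between -0.097 and 0.097 m and z of gear_2 in the frame of bin_inside between -0.01 and 0.17 m and x of bracket_1 in the frame of bin_inside between -0.05 and 0.07 m and y of bracket_1 in the frame of bin_inside between -0.097 and 0.097 m and z of bracket_1 in the frame of bin_inside between -0.01 and 0.17 m and x of bracket_2 in the frame of bin_inside between -0.05 and 0.07 m and y of bracket_2 in the frame of bin_inside between -0.097 and 0.097 m and z of bracket_2 in the frame of bin_inside between -0.01 and 0.17 m and x of block_1 in the frame of bin_inside between -0.05 and 0.07 m and y of block_1 in the frame of bin_inside between -0.097 and 0.097 m and z of block_1 in the frame of bin_inside between -0.01 and 0.17 m and value of joint bin above 0.35 rad), for 0.2 s.
3. the bin is pushed back until it clicks (value of joint bin below 0.03 rad), for 0.3 s.
At the end, for the whole second after the job is handed in: Every print is in the bin, the bin is clicked shut (within 0.03 rad), and the scraper hangs by its loop on the orange-collared peg (loop centre within 40 mm of the peg's foot), blade down within 30 degrees of plumb and still (x of gear_1 in the frame of bin_inside between -0.05 and 0.07 m and y of gear_1 in the frame of bin_inside between -0.097 and 0.097 m and z of gear_1 in the frame of bin_inside between -0.01 and 0.17 m and x of gear_2 in the frame of bin_inside between -0.05 and 0.07 m and y of gear_2 in the frame of bin_inside between -0.097 and 0.097 m and z of gear_2 in the frame of bin_inside between -0.01 and 0.17 m and x of bracket_1 in the frame of bin_inside between -0.05 and 0.07 m and y of bracket_1 in the frame of bin_inside between -0.097 and 0.097 m and z of bracket_1 in the frame of bin_inside between -0.01 and 0.17 m and x of bracket_2 in the frame of bin_inside between -0.05 and 0.07 m and y of bracket_2 in the frame of bin_inside between -0.097 and 0.097 m and z of bracket_2 in the frame of bin_inside between -0.01 and 0.17 m and x of block_1 in the frame of bin_inside between -0.05 and 0.07 m and y of block_1 in the frame of bin_inside between -0.097 and 0.097 m and z of block_1 in the frame of bin_inside between -0.01 and 0.17 m and value of joint bin below 0.03 rad and distance between scraper_loop and peg_base below 0.04 m and angle between scraper's own x axis and vertical above 2.6 rad and linear speed of scraper below 0.05 m/s); the robot touches nothing.
It fails at once if the purple master ring is moved from its place (more than 40 mm) (distance of master from where it was at the start of the episode above 0.04 m).
It fails at once if a bystander on the bench is moved more than 40 mm (distance of any of sample_tray, caliper from where it was at the start of the episode above 0.04 m).
Of gear_1, gear_2, bracket_1, bracket_2, block_1 only 3 to 5 are there at a start; the rules pass over those that are not, and their reading is None.
At some moment in a run one of gear_1, gear_2, bracket_1, bracket_2, block_1 may be knocked a few centimetres aside while the robot is not near it.
Once in a run the grip may slacken for a moment while it holds something.
It also fails if it takes over 210 s, if anything falls off the work surface, if the arm or the gripper's body presses on something with over 40 N, if the wrist force passes 120 N, or if a joint passes its speed limit or range.

## Working session

There is one attempt and no reset: what is moved stays moved. The work goes in short steps, Python scripts to look and compute and a shell command to move; the robot and the scene stay as the last step left them, time stands still between calls to the robot, and variables do not carry over. Pictures are saved under pics/ and viewed, about 12 in all and at most 16, crops included, and the job is handed in when it is done.

```bash
mkdir -p pics; cat > h.py <<'E'
import numpy as np, cv2
from scipy.spatial.transform import Rotation as Ro
from station import get_obs,get_image,calibration
def cal(n):
    c=calibration(n); f=192/np.tan(np.radians(c['vfov'])/2)
    return c,f
def ray(n,u,v,c=None):
    c,f=(cal(n) if c is None else c)
    R=np.array(c['R']);t=np.array(c['t'])
    d=R.T@np.array([(u-c['cx'])/f,(v-c['cy'])/f,1]);return -R.T@t,d/np.linalg.norm(d)
def onz(n,u,v,z,c=None):
    o,d=ray(n,u,v,c);return o+d*(z-o[2])/d[2]
def tri(a,b):
    (o1,d1),(o2,d2)=a,b
    s=np.linalg.lstsq(np.c_[d1,-d2],o2-o1,rcond=None)[0]
    p,q=o1+s[0]*d1,o2+s[1]*d2;return (p+q)/2,np.linalg.norm(p-q)
def proj(n,X,c=None):
    c,f=(cal(n) if c is None else c)
    p=np.array(c['R'])@np.array(X)+np.array(c['t']);return np.round([c['cx']+f*p[0]/p[2],c['cy']+f*p[1]/p[2]],1)
def save(n,fn,scale=1.5,crop=None):
    im=get_image(n); cv2.imwrite('pics/'+fn+'_raw.png',im[:,:,::-1])
    if crop: im=im[crop[1]:crop[3],crop[0]:crop[2]]
    cv2.imwrite('pics/'+fn+'.png',cv2.resize(im[:,:,::-1],None,fx=scale,fy=scale,interpolation=cv2.INTER_CUBIC))
def rel(pos,R=None):
    "target world pos, rotation matrix -> row in cm & rad in tool axes"
    o=get_obs();A=Ro.from_rotvec(o['tool_rot'])
    d=A.inv().apply(np.array(pos)-o['tool_pos'])*100
    w=(A.inv()*Ro.from_matrix(R)).as_rotvec() if R is not None else np.zeros(3)
    return np.round(d,2),np.round(w,3)
E
python3 - <<'E'
from h import *
save('scene','s0');save('side','d0')
o=get_obs();print(o)
for n in('scene','side','wrist'):
    c,f=cal(n);R=np.array(c['R']);print(n,f,-R.T@np.array(c['t']),R[2])
print(Ro.from_rotvec(o['tool_rot']).as_matrix())
E
```

```text
{'t': 0.1, 'q': array([-1.28502175e+00,  5.33235923e-02,  1.61417771e+00,  1.28661198e-05,
        1.47603448e+00, -1.19024990e-01]), 'dq': array([ 0.00124113, -0.00037971, -0.00310907, -0.00085727,  0.00175887,
        0.00069035]), 'effort': array([ 3.62870624e-04, -3.94907355e+01, -3.71362710e+01, -1.45904269e-04,
        3.98869146e-03, -7.79135604e-06]), 'tool_pos': array([ 0.24597501, -0.57394562,  0.2381531 ]), 'tool_rot': array([-3.07556579e+00, -6.31133809e-01,  2.33993939e-04]), 'contact_force': array([-0.060627  ,  0.44815045,  1.10881413]), 'wrist_torque': array([-0.02273583, -0.02682877,  0.00462244]), 'opening': 0.08524054667137863}
scene 408.9728443460306 [ 0.68290548 -0.78913676  1.21459398] [-0.12131079  0.62540899 -0.7708095 ]
side 396.3845017490032 [ 0.33286309 -0.92270565  1.10303043] [ 0.11860691  0.71884299 -0.68497968]
wrist 308.5420292808364 [ 0.31652006 -0.5428812   0.37360263] [-0.27875804 -0.11823245 -0.95305563]
[[ 9.19181903e-01  3.93832888e-01 -5.35478173e-04]
 [ 3.93833176e-01 -9.19180037e-01  1.86792546e-03]
 [ 2.43449632e-04 -1.92785235e-03 -9.99998112e-01]]
```

View pics/s0.png

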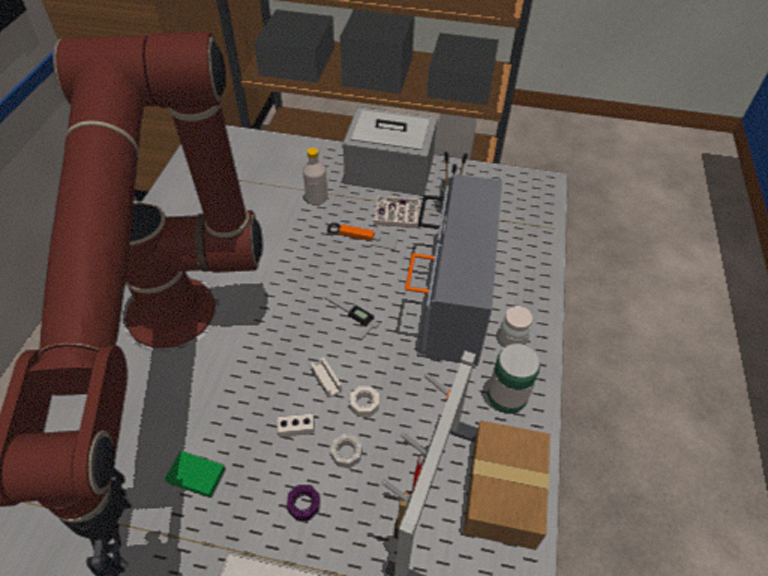

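View pics/d0.png

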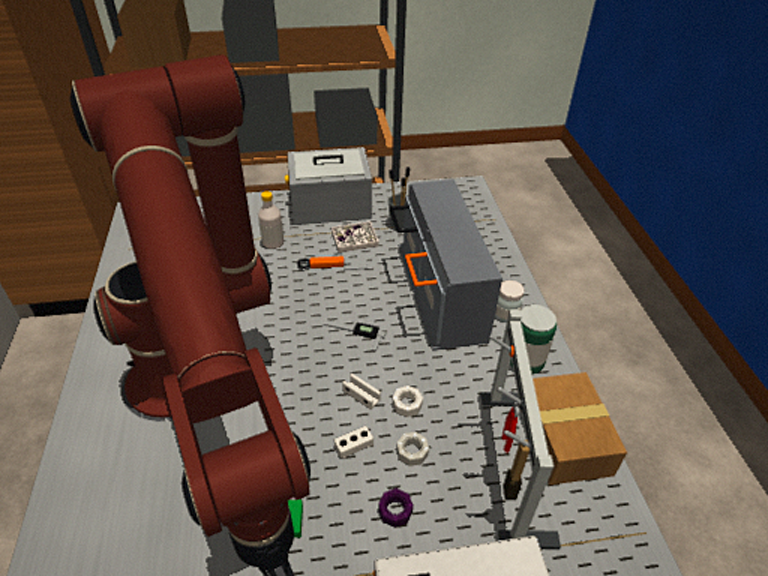

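The scene shows a bracket, two gears and a block near (325–365, 377–450) in the enlarged picture. The purple ring is at (303,502), the scraper at (350,232), the orange pull at (420,272) and the peg rail on the right.

```bash
cat > m.py <<'E'
from h import *
def blobs(fn,n):
    im=cv2.imread('pics/'+fn+'_raw.png');hsv=cv2.cvtColor(im,cv2.COLOR_BGR2HSV)
    C=cal(n);out=[]
    ms={'white':cv2.inRange(hsv,(0,0,165),(180,45,255)),'orange':cv2.inRange(hsv,(5,190,130),(16,255,255)),'purple':cv2.inRange(hsv,(130,80,30),(165,255,255))}
    for k,m in ms.items():
        cs,_=cv2.findContours(m,cv2.RETR_EXTERNAL,cv2.CHAIN_APPROX_NONE)
        for c in cs:
            if cv2.contourArea(c)<12: continue
            (u,v),s,a=cv2.minAreaRect(c);p=onz(n,u,v,.014,C)
            if 0.2<p[0]<1.3 and abs(p[1])<1: print(n,k,np.round([u,v]),np.round(s),round(a),np.round(p,3))
if __name__=='__main__':
    blobs('s0','scene');blobs('d0','side')
    S=lambda u,v:ray('scene',u/1.5,v/1.5);D=lambda u,v:ray('side',u/1.5,v/1.5)
    for k,a,b in [('pull L',(412,256),(408,256)),('pull R',(407,290),(416,283)),('house near top front',(424,353),(440,342)),('rail near top',(410,570),(540,465)),('rail far top',(468,355),(516,320))]:
        print(k,*tri(S(*a),D(*b)))
E
python3 m.py
```

```text
scene white [179. 376.] [13. 62.] 90 [ 0.426 -0.515  0.014]
scene white [228. 301.] [19. 11.] 36 [ 0.504 -0.273  0.014]
scene white [197. 281.] [10. 24.] 84 [ 0.389 -0.229  0.014]
scene white [242. 265.] [16. 19.] 90 [ 0.519 -0.14   0.014]
scene white [290. 299.] [  8. 117.] 20 [ 0.692 -0.224  0.014]
scene white [216. 251.] [25.  6.] 57 [ 0.419 -0.108  0.014]
scene white [220. 247.] [22.  2.] 58 [ 0.43  -0.088  0.014]
scene white [312. 237.] [6. 5.] 18 [0.731 0.016 0.014]
scene white [350. 241.] [16. 20.] 8 [0.862 0.031 0.014]
scene white [337. 238.] [ 7. 17.] 11 [0.817 0.032 0.014]
scene white [346. 210.] [13. 16.] 90 [0.84  0.159 0.014]
scene white [280.  82.] [6. 8.] 90 [0.473 0.876 0.014]
scene white [255.  85.] [38. 19.] 8 [0.359 0.826 0.014]
scene orange [279. 181.] [14. 25.] 10 [0.576 0.246 0.014]
scene orange [237. 154.] [22.  5.] 11 [0.382 0.357 0.014]
scene purple [202. 335.] [22. 21.] 90 [ 0.453 -0.392  0.014]
side white [308. 370.] [115.  26.] 0 [ 0.561 -0.496  0.014]
side white [275. 296.] [17. 20.] 90 [ 0.516 -0.259  0.014]
side white [235. 291.] [11. 24.] 67 [ 0.395 -0
[... 639 characters left out ...]
0.014]
side white [344. 192.] [10. 19.] 90 [0.881 0.176 0.014]
side white [238. 197.] [24. 49.] 90 [0.458 0.204 0.014]
side white [219. 108.] [17. 48.] 86 [0.436 0.877 0.014]
side orange [217. 174.] [ 5. 22.] 84 [0.386 0.358 0.014]
side orange [280. 179.] [24. 14.] 72 [0.643 0.289 0.014]
side purple [263. 337.] [22. 21.] 68 [ 0.458 -0.385  0.014]
pull L [0.57010754 0.12802693 0.2007602 ] 0.0003243986276790933
pull R [0.57433972 0.04117684 0.19000509] 0.005561000607907578
house near top front [ 0.63013529 -0.01272589  0.04158663] 0.004865498221570158
rail near top [ 0.66651825 -0.51959365  0.29639457] 0.057917267960287774
rail far top [ 0.72366823 -0.16174869  0.27026525] 0.015290858820307266
```

```bash
python3 - <<'E'
import cv2,numpy as np
a=cv2.imread('pics/s0_raw.png')[90:390,170:345];b=cv2.imread('pics/d0_raw.png')[130:384,190:400]
a=cv2.resize(a[20:220],None,fx=2.4,fy=2.4,interpolation=3);b1=cv2.resize(cv2.imread('pics/d0_raw.png')[200:350,310:385],None,fx=4,fy=4,interpolation=3);a2=cv2.resize(cv2.imread('pics/s0_raw.png')[225:375,250:325],None,fx=4,fy=4,interpolation=3)
cv2.imwrite('pics/rails.png',np.hstack([a2,b1]))
E
```

```text
(no output)
```

View pics/rails.png

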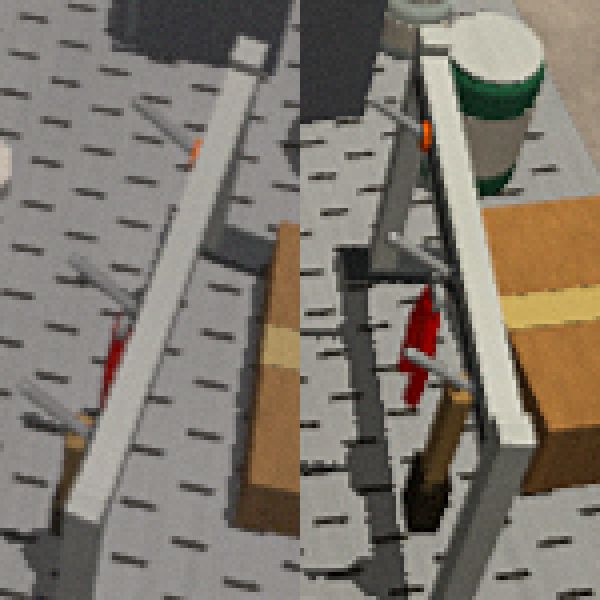

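The picture shows the free peg with the orange collar: tip at scene raw (284,251) and side raw (327.5,225). The cutters and brush hang on the nearer pegs.

```bash
python3 - <<'E'
from h import *
S=lambda u,v:ray('scene',u,v);D=lambda u,v:ray('side',u,v)
print('tip',*tri(S(284.2,250.8),D(327.5,225.2)))
print('collar',*tri(S(299.2,263.2),D(341.5,233.8)))
for n,f in (('scene','s0'),('side','d0')):
    im=cv2.imread(f'pics/{f}_raw.png');m=cv2.inRange(cv2.cvtColor(im,cv2.COLOR_BGR2HSV),(3,150,100),(18,255,255))
    k,l,st,ce=cv2.connectedComponentsWithStats(m)
    for i in range(1,k):
        if st[i,4]>30 and st[i,0]>200:
            p=np.argwhere(l==i)[:,::-1]
            hull=cv2.approxPolyDP(cv2.convexHull(p.astype(np.int32)),2,True)[:,0]
            print(n,st[i],[(tuple(h),np.round(onz(n,*h,.178),3)) for h in hull])
print(rel([.56,.085,.28],np.array([[0,1,0],[1,0,0],[0,0,-1]]).astype(float)))
E
```

```text
tip [ 0.65440557 -0.22868444  0.29359921] 0.0014152187021520572
collar [ 0.69806341 -0.23637536  0.25911823] 0.0009265922060842203
scene [226 150  23  10 142] [((np.int32(248), np.int32(157)), array([0.465, 0.192, 0.178])), ((np.int32(243), np.int32(159)), array([0.45 , 0.179, 0.178])), ((np.int32(228), np.int32(156)), array([0.395, 0.182, 0.178])), ((np.int32(226), np.int32(152)), array([0.383, 0.199, 0.178])), ((np.int32(232), np.int32(150)), array([0.401, 0.214, 0.178])), ((np.int32(247), np.int32(153)), array([0.457, 0.211, 0.178]))]
scene [270 169  19  27 129] [((np.int32(288), np.int32(170)), array([0.612, 0.161, 0.178])), ((np.int32(285), np.int32(194)), array([0.619, 0.055, 0.178])), ((np.int32(270), np.int32(192)), array([0.569, 0.052, 0.178])), ((np.int32(274), np.int32(169)), array([0.564, 0.156, 0.178]))]
side [251  17  13  23 132] [((np.int32(262), np.int32(39)), array([0.736, 1.33 , 0.178])), ((np.int32(259), np.int32(39)), array([0.718, 1.332, 0.178])), ((np.int32(251), np.int32(17)), array([0.723, 1.686, 0.178])), ((np.int32(256), np.int32(17)), array([0.755, 1.682, 0
[... 1112 characters left out ...]
[0.418, 0.174, 0.178]))]
side [356 248  45  26 827] [((np.int32(400), np.int32(268)), array([ 0.859, -0.318,  0.178])), ((np.int32(360), np.int32(273)), array([ 0.74 , -0.318,  0.178])), ((np.int32(356), np.int32(252)), array([ 0.754, -0.245,  0.178])), ((np.int32(390), np.int32(248)), array([ 0.86 , -0.245,  0.178]))]
side [ 363  277   55   31 1180] [((np.int32(417), np.int32(301)), array([ 0.86 , -0.426,  0.178])), ((np.int32(372), np.int32(307)), array([ 0.735, -0.426,  0.178])), ((np.int32(363), np.int32(282)), array([ 0.738, -0.348,  0.178])), ((np.int32(405), np.int32(277)), array([ 0.861, -0.349,  0.178]))]
(array([ 54.82, -48.21,  -4.08]), array([-2.000e-03, -1.000e-03, -1.166e+00]))
```

```bash
R='[55.9,-45.8,-3.1,0,0,-1.20,165]'; python3 -m jog '[[55.9,-45.8,-3.1,0,0,-1.20,165],[55.9,-45.8,-3.1,0,0,-1.20,165],[55.9,-45.8,-3.1,0,0,-1.20,165],[55.9,-45.8,-3.1,0,0,-1.20,165],[55.9,-45.8,-3.1,0,0,-1.20,165],[55.9,-45.8,-3.1,0,0,-1.20,165],[55.9,-45.8,-3.1,0,0,-1.20,165],[55.9,-45.8,-3.1,0,0,-1.20,165]]' 40
python3 - <<'E'
from h import *
c,s=np.cos(.045),np.sin(.045)
print(rel([.574,.105,.27],np.array([[-s,c,0],[c,s,0],[0,0,-1]])),get_obs()['q'])
E
```

```text
t: 0.77
tool_pos: [0.3999, -0.2769, 0.2532]
tool_rot: [-2.391, -2.035, -0.001]
contact_force: [0.4, 0.4, 0.3]
opening: 0.0304
(array([40.48, 11.09, -1.62]), array([-0.001, -0.002, -0.205])) [-7.59341165e-01 -2.95614897e-01  1.90844848e+00  1.02212178e-03
  1.53040702e+00 -5.99039051e-01]
```

```bash
python3 -m jog '[[40.5,11.1,-1.6,0,0,-0.205,165],[40.5,11.1,-1.6,0,0,-0.205,165],[40.5,11.1,-1.6,0,0,-0.205,165],[40.5,11.1,-1.6,0,0,-0.205,165],[40.5,11.1,-1.6,0,0,-0.205,165],[40.5,11.1,-1.6,0,0,-0.205,165],[40.5,11.1,-1.6,0,0,-0.205,165],[40.5,11.1,-1.6,0,0,-0.205,165]]'
python3 -m jog '[[8.1,2.5,0,0,0,0,165],[8.1,2.5,0,0,0,0,165],[8.1,2.5,0,0,0,0,165],[8.1,2.5,0,0,0,0,165]]'
python3 - <<'E'
from h import *
c,s=np.cos(.045),np.sin(.045)
print(rel([.574,.105,.27],np.array([[-s,c,0],[c,s,0],[0,0,-1]])),get_obs()['q'])
save('wrist','w1',1.0);save('scene','s1',1.5)
a=cv2.imread('pics/w1.png');b=cv2.imread('pics/s1_raw.png')[200:384,90:346]
b=cv2.resize(b,(512,368),interpolation=3);cv2.imwrite('pics/v1.png',cv2.resize(np.vstack([a,b]),None,fx=.8,fy=.8))
C=cal('wrist')
for p in ([.572,.051,.178],[.567,.158,.178]): print(proj('wrist',p,C))
E
```

```text
t: 1.43
tool_pos: [0.5376, 0.0265, 0.2661]
tool_rot: [-2.17, -2.27, -0.001]
contact_force: [1.8, -0.4, -0.6]
opening: 0.0306
t: 1.77
tool_pos: [0.5587, 0.1108, 0.2653]
tool_rot: [-2.164, -2.273, 0.001]
contact_force: [-0.1, -0.7, -0.1]
opening: 0.0299
(array([-0.66,  1.5 , -0.47]), array([-0.002, -0.002,  0.004])) [ 0.06431904 -0.09191872  1.71223975  0.00180414  1.5235473   0.01508352]
[262.6 269.4]
[264.4 138.1]
```

View pics/v1.png

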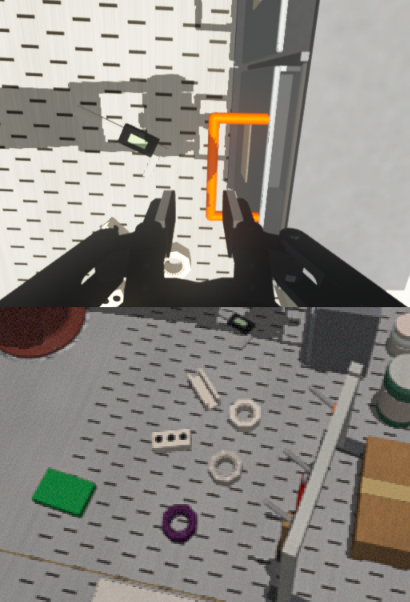

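The wrist view puts the orange bar at raw (265,147)–(265,269), as predicted. The scene crop shows four prints, the purple ring and a green box.

```bash
python3 - <<'E'
from h import *
im=cv2.imread('pics/w1_raw.png');m=cv2.inRange(cv2.cvtColor(im,cv2.COLOR_BGR2HSV),(3,150,100),(22,255,255))
for v in (160,180,200,220,240,255):
    x=np.where(m[v,:300])[0];print(v,x.min(),x.max(),onz('wrist',(x.min()+x.max())/2,v,.178))
E
```

```text
160 260 273 [0.5694828  0.14215523 0.178     ]
180 260 272 [0.57005477 0.12700093 0.178     ]
200 260 271 [0.57065041 0.11121929 0.178     ]
220 259 270 [0.57088195 0.09475285 0.178     ]
240 258 269 [0.57112349 0.07757521 0.178     ]
255 258 269 [0.57191797 0.06422478 0.178     ]
```

```bash
python3 -m jog '[[-0.6,1.3,0,0,0,0,165],[-0.6,1.3,3,0,0,0,165],[-0.6,1.3,6,0,0,0,165],[-0.6,1.3,8,0,0,0,165],[-0.6,1.3,9.8,0,0,0,165],[-0.6,1.3,9.8,0,0,0,165],[-0.6,1.3,9.8,0,0,0,240],[-0.6,1.3,9.8,0,0,0,240]]' 40
python3 -m jog '[[0,0,0,0,0,0,240],[0,0,0,0,0,0,240],[0,0,0,0,0,0,240]]' 40
```

```text
t: 2.53
tool_pos: [0.5716, 0.1019, 0.1687]
tool_rot: [-2.171, -2.268, 0.002]
contact_force: [-0.9, -2.4, -6.1]
opening: 0.0086
t: 2.78
tool_pos: [0.5716, 0.1018, 0.1687]
tool_rot: [-2.171, -2.268, 0.001]
contact_force: [0.8, 0.1, -7.3]
opening: 0.0083
```

```bash
python3 -m jog '[[0,-0.77,0.25,-0.05,0,0,240],[0,-1.54,0.55,-0.1,0,0,240],[0,-2.3,0.9,-0.15,0,0,240],[0,-3.02,1.25,-0.2,0,0,240],[0,-3.72,1.65,-0.25,0,0,240],[0,-4.42,2.1,-0.3,0,0,240],[0,-5.1,2.6,-0.35,0,0,240],[0,-5.1,2.6,-0.35,0,0,240]]'
python3 -c "
from h import *
o=get_obs();print(o['q'],Ro.from_rotvec(o['tool_rot']).as_matrix()[:,2])"
```

```text
t: 3.45
tool_pos: [0.518, 0.1, 0.1408]
tool_rot: [1.992, 2.081, 0.366]
contact_force: [7.9, 4.1, -11.5]
opening: 0.0082
[ 4.99553860e-02 -3.25040401e-01  2.15002405e+00 -6.47094306e-04
  9.69735997e-01  6.47177265e-03] [ 0.33956132  0.01644269 -0.94044019]
```

```bash
python3 -m jog '[[0,-0.77,0.25,-0.05,0,0,240],[0,-1.54,0.55,-0.1,0,0,240],[0,-2.3,0.9,-0.15,0,0,240],[0,-3.02,1.25,-0.2,0,0,240],[0,-3.6,1.6,-0.24,0,0,240],[0,-4.0,1.8,-0.27,0,0,240],[0,-4.0,1.8,-0.27,0,0,240]]'
python3 -c "
from h import *
o=get_obs();print(o['q'],Ro.from_rotvec(o['tool_rot']).as_matrix()[:,2])"
```

```text
t: 4.03
tool_pos: [0.4889, 0.0988, 0.1125]
tool_rot: [1.827, 1.908, 0.62]
contact_force: [26.5, 5.3, -19.5]
opening: 0.0086
[ 0.05186862 -0.5444001   2.41281874 -0.00508965  0.64674606  0.01168932] [ 0.58562755  0.02733186 -0.81011934]
```

```bash
python3 -m jog '[[0,0,0,0,0,0,165],[0,0,0,0,0,0,165],[0,0,0,0,0,0,165],[0,0,-2,0,0,0,165],[0,0,-5,0,0,0,165],[0,0,-9,0,0,0,165],[0,0,-11,0,0,0,165],[0,0,-11,0.1,0,0,100]]'
python3 - <<'E'
from h import *
o=get_obs();print(o['q'])
save('scene','s2',1);save('side','d2',1)
a=cv2.imread('pics/s2_raw.png')[100:330,170:400];b=cv2.imread('pics/d2_raw.png')[100:330,190:420]
cv2.imwrite('pics/v2.png',cv2.resize(np.hstack([a,b]),None,fx=1.7,fy=1.7,interpolation=3))
# estimates from crops in s0/d0 kept; target look pose above prints
R=np.array([[0,1,0],[1,0,0],[0,0,-1.]])
print(rel([.44,-.17,.30],R))
E
```

```text
t: 4.7
tool_pos: [0.4237, 0.0961, 0.2116]
tool_rot: [1.875, 1.96, 0.551]
contact_force: [0.6, -0.1, 2.3]
opening: 0.0412
[ 0.05323228 -0.87199484  2.39878602 -0.00319999  1.06821442  0.00956158]
(array([-26.6 ,   4.88,  -7.88]), array([ 0.535, -0.013,  0.042]))
```

View pics/v2.png

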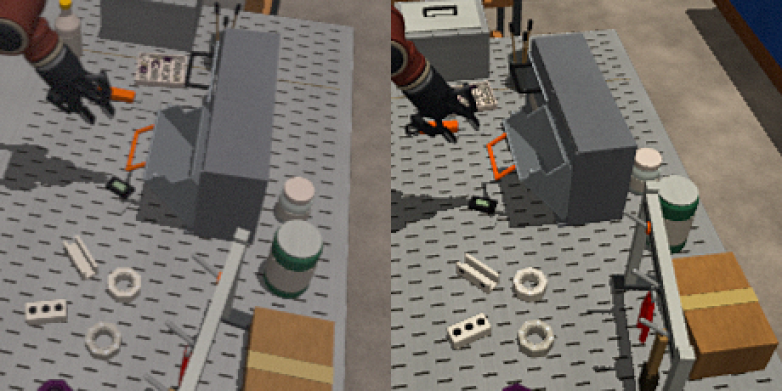

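The bin is tipped fully and its mouth is open; all four prints are where they were, and the caliper lies in front of the bin, undisturbed. Next I move to a look pose over the prints.

```bash
python3 -c "
from h import *
print(rel([.45,-.27,.36],np.array([[0,1,0],[1,0,0],[0,0,-1.]])))"
python3 -m jog '[[-36,10,-11,0.535,0,0,0],[-36,10,-11,0.535,0,0,0],[-36,10,-11,0.535,0,0,0],[-36,10,-11,0.535,0,0,0],[-36,10,-11,0.535,0,0,0],[-36,10,-11,0.535,0,0,0],[-36,10,-11,0.535,0,0,0],[-36,10,-11,0.535,0,0,0]]'
python3 -c "
from h import *
print(rel([.45,-.27,.36],np.array([[0,1,0],[1,0,0],[0,0,-1.]])))"
```

```text
(array([-36.62,   8.44, -12.77]), array([ 0.535, -0.013,  0.042]))
t: 5.47
tool_pos: [0.4654, -0.2115, 0.3284]
tool_rot: [-2.17, -2.266, -0.001]
contact_force: [0.9, 0.2, -0.3]
opening: 0.0854
(array([-5.77, -1.8 , -3.18]), array([-0.002, -0.003,  0.043]))
```

```bash
python3 -m jog '[[-5.8,-1.8,-3.2,0,0,0.04,0],[-5.8,-1.8,-3.2,0,0,0.04,0],[-5.8,-1.8,-3.2,0,0,0.04,0],[-5.8,-1.8,-3.2,0,0,0.04,0]]'
python3 - <<'E'
from h import *
C=cal('wrist');save('wrist','w3',1.2)
im=cv2.imread('pics/w3_raw.png');print(C[0]['R'],C[0]['t'])
np.savez('w3.npz',R=C[0]['R'],t=C[0]['t'],q=[C[0]['cx'],C[0]['cy'],C[1]])
E
```

```text
t: 5.8
tool_pos: [0.4501, -0.2718, 0.3588]
tool_rot: [-2.216, -2.218, -0.001]
contact_force: [0.1, 1.4, -1.0]
opening: 0.0854
[[ 9.99992080e-01  1.33856295e-04 -3.97757220e-03]
 [ 1.31689951e-03 -9.54263163e-01  2.98965019e-01]
 [-3.75563228e-03 -2.98967889e-01 -9.54255781e-01]] [-0.44786867 -0.33378514  0.41563522]
```

View pics/w3.png

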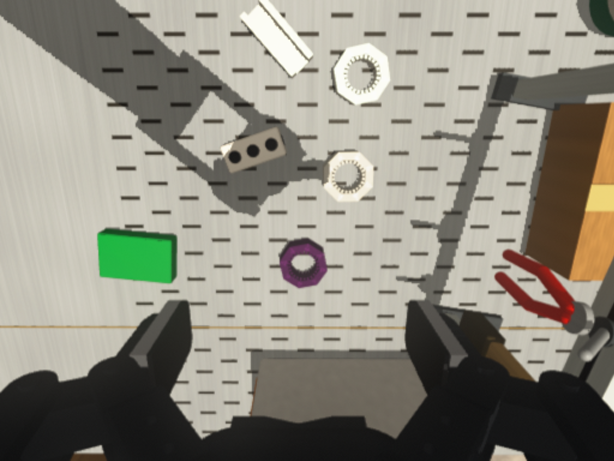

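```bash
python3 - <<'E'
from h import *
z=np.load('w3.npz');q=z['q'];C=(dict(R=z['R'],t=z['t'],cx=q[0],cy=q[1]),q[2])
P=lambda u,v,h:onz('wrist',u/1.2,v/1.2,h,C)
for k,u,v,h in [('gearW',361,74,.026),('gearG',348,176,.026),('bracket',277,38,.03),('block',253,150,.028),('master',303,263,.026)]: print(k,P(u,v,h))
a=P(240,17,.03);b=P(291,77,.03);c=P(312,55,.03);print('br',b-a,np.linalg.norm(b-a),np.linalg.norm(c-b))
a=P(228,174,.028);b=P(287,149,.028);c=P(276,126,.028);print('bl',b-a,np.linalg.norm(b-a),np.linalg.norm(c-b))
# gear flats: outer contour min-area rect angle
im=cv2.imread('pics/w3_raw.png')
for k,(x,y) in dict(W=(301,62),G=(290,147)).items():
    s=im[y-30:y+30,x-30:x+30];m=cv2.inRange(cv2.cvtColor(s,cv2.COLOR_BGR2HSV),(0,0,210),(180,60,255))
    print(k,m.mean())
E
```

```text
gearW [ 0.52163757 -0.14672429  0.026     ]
gearG [ 0.51127947 -0.26595317  0.026     ]
bracket [ 0.42429848 -0.10953642  0.03      ]
block [ 0.39244686 -0.23362084  0.028     ]
master [ 0.45484602 -0.38444375  0.026     ]
br [ 0.05641734 -0.06184433  0.        ] 0.0837116292434195 0.033535905109080014
bl [0.07457862 0.03084771 0.        ] 0.0807065763713305 0.030251824621627434
W 89.74583333333334
G 61.625
```

Clear overhead view: bracket (277,38), gears (361,74) and (348,176), block (253,150) and purple master (303,263), and the recovered bracket size is right, 84x34. I take the bracket first.

```bash
cat > g.py <<'E'
from h import *
import sys
x,y,z,a=map(float,sys.argv[1:5]);lean=float(sys.argv[5]) if len(sys.argv)>5 else 0
a=np.radians(a);X=np.array([np.cos(a),np.sin(a),0]);Y=np.array([np.sin(a),-np.cos(a),0])
R=Ro.from_rotvec(-lean*X).as_matrix()@np.c_[X,Y,[0,0,-1]]
print(rel([x,y,z],R),get_obs()['q'].round(2),round(get_obs()['t'],1),get_obs()['opening'])
E
python3 g.py .4243 -.1095 .07 132.4
python3 - <<'E'
from h import *
im=cv2.imread('pics/w3_raw.png');g=cv2.cvtColor(im,cv2.COLOR_BGR2HSV)
z=np.load('w3.npz');q=z['q'];C=(dict(R=z['R'],t=z['t'],cx=q[0],cy=q[1]),q[2])
for k,(x,y) in dict(W=(301,62),G=(290,147)).items():
    s=im[y-32:y+32,x-32:x+32];gr=cv2.cvtColor(s,cv2.COLOR_BGR2GRAY)
    m=cv2.threshold(gr,235 if k=='W' else 215,255,0)[1]
    cs=max(cv2.findContours(m,0,1)[0],key=cv2.contourArea)
    ap=cv2.approxPolyDP(cv2.convexHull(cs),2.5,True)[:,0]+[x-32,y-32]
    w=np.array([onz('wrist',*p,.026,C)[:2] for p in ap]);e=np.roll(w,-1,0)-w
    print(k,cv2.contourArea(cs),[(round(np.linalg.norm(v),3),round(np.degrees(np.arctan2(v[1],v[0]))%45,0)) for v in e],w.mean(0))
E
```

```text
(array([15.95, -2.4 , 28.92]), array([-0.002, -0.007, -0.737])) [-0.68 -0.23  1.68  0.    1.69 -0.69] 5.8 0.08527009901825769
W 1681.0 [(np.float64(0.024), np.float64(13.0)), (np.float64(0.028), np.float64(13.0)), (np.float64(0.024), np.float64(12.0)), (np.float64(0.026), np.float64(12.0)), (np.float64(0.025), np.float64(12.0)), (np.float64(0.027), np.float64(11.0)), (np.float64(0.024), np.float64(12.0)), (np.float64(0.025), np.float64(11.0))] [ 0.52253737 -0.14640562]
G 1266.5 [(np.float64(0.023), np.float64(44.0)), (np.float64(0.026), np.float64(3.0)), (np.float64(0.026), np.float64(2.0)), (np.float64(0.026), np.float64(0.0)), (np.float64(0.023), np.float64(3.0)), (np.float64(0.036), np.float64(34.0)), (np.float64(0.014), np.float64(0.0)), (np.float64(0.027), np.float64(0.0))] [ 0.51240251 -0.26606959]
```

```bash
python3 -m jog '[[16,-2.4,29,0,0,-0.737,75],[16,-2.4,29,0,0,-0.737,75],[16,-2.4,29,0,0,-0.737,75],[16,-2.4,29,0,0,-0.737,75],[16,-2.4,29,0,0,-0.737,75],[16,-2.4,29,0,0,-0.737,75],[16,-2.4,29,0,0,-0.737,75],[16,-2.4,29,0,0,-0.737,75]]' 50
python3 g.py .4243 -.1095 .013 132.4
```

```text
t: 6.52
tool_pos: [0.4229, -0.1062, 0.0665]
tool_rot: [-1.262, -2.868, -0.006]
contact_force: [0.6, -0.7, -0.6]
opening: 0.0602
(array([-0.38, -0.12,  5.35]), array([-0.   , -0.009,  0.002])) [-0.42 -0.24  2.19  0.    1.2  -1.16] 6.5 0.06018621370224534
```

```bash
python3 -m jog '[[-0.3,-0.1,2.5,0,0,0,75],[-0.3,-0.1,5.3,0,0,0,75],[-0.3,-0.1,5.3,0,0,0,75],[-0.3,-0.1,5.3,0,0,0,180],[-0.3,-0.1,5.3,0,0,0,180],[-0.3,-0.1,5.3,0,0,0,180],[-0.3,-0.1,5.3,0,0,0,180]]' 50
python3 -m jog '[[0,0,0,0,0,0,180],[0,0,-3,0,0,0,180],[0,0,-7,0,0,0,180],[0,0,-12,0,0,0,180],[0,0,-16,0,0,0,180],[0,0,-20,0,0,0,180],[0,0,-22,0,0,0,180],[0,0,-22,0,0,0,180]]' 50
python3 g.py .565 .145 .24 91.5
```

```text
t: 7.1
tool_pos: [0.4255, -0.1095, 0.0156]
tool_rot: [-1.263, -2.872, -0.006]
contact_force: [-0.8, 0.2, -0.5]
opening: 0.033
t: 7.77
tool_pos: [0.4293, -0.1122, 0.2448]
tool_rot: [1.261, 2.865, 0.005]
contact_force: [0.3, -0.3, 0.1]
opening: 0.033
(array([ 9.8 , 27.37,  0.6 ]), array([0.011, 0.006, 0.716])) [-0.43 -0.42  2.01  0.    1.53 -1.17] 7.8 0.03303373498226825
```

```bash
python3 -m jog '[[10,27.4,0,0,0,0.716,180],[10,27.4,0,0,0,0.716,180],[10,27.4,0,0,0,0.716,180],[10,27.4,0,0,0,0.716,180],[10,27.4,0,0,0,0.716,180],[10,27.4,0,0,0,0.716,180],[10,27.4,0,0,0,0.716,180],[10,27.4,0,0,0,0.716,180]]' 
python3 g.py .572 .147 .165 91.5
```

```text
t: 8.43
tool_pos: [0.5644, 0.1493, 0.2458]
tool_rot: [2.187, 2.242, 0.013]
contact_force: [-0.9, -0.3, 0.3]
opening: 0.0332
(array([-0.23,  0.65,  8.09]), array([ 0.012,  0.001, -0.001])) [ 0.13 -0.06  1.71 -0.    1.47  0.11] 8.4 0.033236150156919386
```

```bash
python3 -m jog '[[-0.2,0.7,3,0,0,0,180],[-0.2,0.7,6,0,0,0,180],[-0.2,0.7,8,0,0,0,180],[-0.2,0.7,8,0,0,0,180],[-0.2,0.7,8,0,0,0,110],[-0.2,0.7,8,0,0,0,110],[-0.2,0.7,8,0,0,0,110],[-0.2,0.7,4,0,0,0,110]]' 
python3 -m jog '[[0,0,-7,0,0,0,110],[0,0,-7,0,0,0,110],[0,0,-7,0,0,0,110]]'
python3 g.py .3925 -.2336 .15 112.5;python3 - <<'E'
from h import *
save('scene','s4',1);save('side','d4',1)
a=cv2.imread('pics/s4_raw.png')[100:330,170:400];b=cv2.imread('pics/d4_raw.png')[100:330,190:420]
cv2.imwrite('pics/v4.png',cv2.resize(np.hstack([a,b]),None,fx=1.7,fy=1.7,interpolation=3))
E
```

```text
t: 9.1
tool_pos: [0.5681, 0.1466, 0.1995]
tool_rot: [2.193, 2.247, -0.003]
contact_force: [-0.6, -0.9, -2.1]
opening: 0.0487
t: 9.35
tool_pos: [0.5718, 0.1471, 0.2804]
tool_rot: [2.186, 2.239, 0.018]
contact_force: [0.6, 0.0, 1.3]
opening: 0.0487
(array([-37.62, -19.05,  12.75]), array([ 0.016,  0.004, -0.369])) [ 0.13 -0.06  1.66 -0.    1.53  0.1 ] 9.3 0.0487432718283915
```

View pics/v4.png

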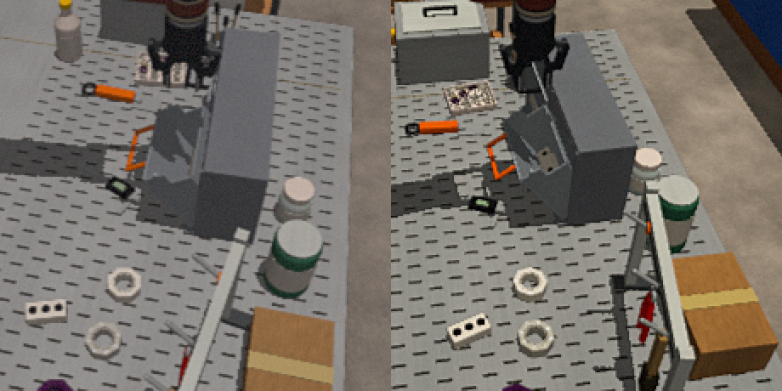

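The bracket is in the bin, seen between the walls at (545,158). The block is next; its length lies at 22.5°.

```bash
python3 g.py .3925 -.2336 .15 22.5
python3 -m jog '[[-37.6,-19,8,0,0,1.2,75],[-37.6,-19,8,0,0,1.2,75],[-37.6,-19,8,0,0,1.2,75],[-37.6,-19,8,0,0,1.2,75],[-37.6,-19,8,0,0,1.2,75],[-37.6,-19,8,0,0,1.2,75],[-37.6,-19,8,0,0,1.2,75],[-37.6,-19,8,0,0,1.2,75]]'
python3 g.py .3925 -.2336 .07 22.5
```

```text
(array([-37.58, -18.67,  12.28]), array([ 0.007, -0.002,  1.202])) [ 0.13 -0.06  1.67 -0.    1.53  0.1 ] 9.4 0.04872706220910345
t: 10.12
tool_pos: [0.4266, -0.151, 0.2081]
tool_rot: [3.005, 0.912, 0.006]
contact_force: [1.2, -0.9, -0.1]
opening: 0.0601
(array([-7.47,  4.94, 13.8 ]), array([ 0.002, -0.003,  0.196])) [-0.51 -0.36  2.04  0.    1.47  0.48] 10.1 0.06007252730145304
```

```bash
python3 -m jog '[[-7.5,4.9,6,0,0,0.195,75],[-7.5,4.9,10,0,0,0.195,75],[-7.5,4.9,13.8,0,0,0.195,75],[-7.5,4.9,13.8,0,0,0.195,75],[-7.5,4.9,13.8,0,0,0.195,75],[-7.5,4.9,13.8,0,0,0.195,75]]'
python3 - <<'E'
from h import *
C=cal('wrist');save('wrist','w5',1.0)
im=cv2.imread('pics/w5_raw.png');g=cv2.cvtColor(im,cv2.COLOR_BGR2GRAY)
print(proj('wrist',[.3925,-.2336,.028],C))
E
python3 g.py .3925 -.2336 .013 22.5
```

```text
t: 10.62
tool_pos: [0.3892, -0.2318, 0.0663]
tool_rot: [-3.076, -0.611, 0.002]
contact_force: [-0.8, 0.6, 0.9]
opening: 0.0603
[255.  224.2]
(array([0.07, 0.13, 5.62]), array([-0.001, -0.003,  0.001])) [-0.7  -0.19  2.14  0.    1.19  0.47] 10.7 0.06043601187790369
```

View pics/w5.png

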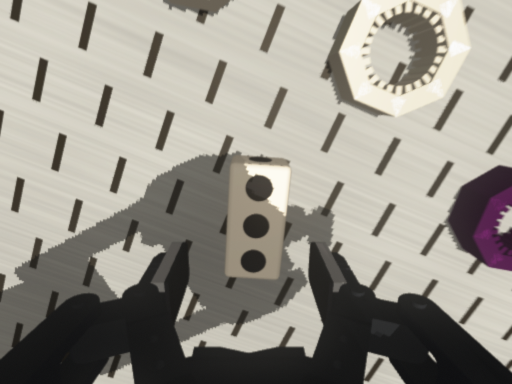

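The middle port is at (256,226), against (255,224) predicted, so the block sits centred between the fingers. Going down to grip.

```bash
python3 -m jog '[[0.1,0.1,2.5,0,0,0,75],[0.1,0.1,5.4,0,0,0,75],[0.1,0.1,5.4,0,0,0,75],[0.1,0.1,5.4,0,0,0,180],[0.1,0.1,5.4,0,0,0,180],[0.1,0.1,5.4,0,0,0,180],[0.1,0.1,5.4,0,0,0,180]]' 60
python3 -m jog '[[0,0,0,0,0,0,180],[0,0,-3,0,0,0,180],[0,0,-7,0,0,0,180],[0,0,-12,0,0,0,180],[0,0,-16,0,0,0,180],[0,0,-20,0,0,0,180],[0,0,-23,0,0,0,180],[0,0,-23,0,0,0,180]]' 60
python3 g.py .572 .063 .25 91.5
```

```text
t: 11.25
tool_pos: [0.3949, -0.2345, 0.0183]
tool_rot: [3.078, 0.614, 0.01]
contact_force: [0.1, 1.8, 6.6]
opening: 0.0348
t: 11.92
tool_pos: [0.3964, -0.2366, 0.2589]
tool_rot: [3.065, 0.611, 0.026]
contact_force: [0.7, -0.3, 0.2]
opening: 0.0346
(array([ 27.7 , -20.95,   0.85]), array([ 0.025, -0.   , -1.203])) [-0.7  -0.38  1.97  0.    1.54  0.48] 11.9 0.03460058848526492
```

```bash
python3 -m jog '[[27.7,-21,0.6,0,0,-1.2,180],[27.7,-21,0.6,0,0,-1.2,180],[27.7,-21,0.6,0,0,-1.2,180],[27.7,-21,0.6,0,0,-1.2,180],[27.7,-21,0.6,0,0,-1.2,180],[27.7,-21,0.6,0,0,-1.2,180],[27.7,-21,0.6,0,0,-1.2,180],[27.7,-21,0.6,0,0,-1.2,180]]' 
python3 -m jog '[[0,0,0,0,0,0,180],[0,0,0,0,0,0,180]]' ; python3 g.py .572 .063 .165 91.5
```

```text
t: 12.58
tool_pos: [0.5653, 0.0539, 0.2527]
tool_rot: [2.387, 2.011, 0.009]
contact_force: [1.2, -0.3, -0.9]
opening: 0.0351
t: 12.75
tool_pos: [0.5656, 0.0559, 0.2526]
tool_rot: [2.383, 2.015, 0.008]
contact_force: [-0.2, -0.9, -0.8]
opening: 0.0347
(array([0.88, 0.34, 8.76]), array([ 0.018,  0.011, -0.193])) [-0.03 -0.1   1.74 -0.01  1.48  0.14] 12.8 0.03473782739458674
```

```bash
python3 -m jog '[[0.6,0.4,0,0,0,-0.12,180],[0.6,0.4,1,0,0,-0.193,180],[0.6,0.4,4,0,0,-0.193,180],[0.6,0.4,7,0,0,-0.193,180],[0.6,0.4,8.7,0,0,-0.193,180],[0.6,0.4,8.7,0,0,-0.193,105],[0.6,0.4,8.7,0,0,-0.193,105],[0.6,0.4,8.7,0,0,-0.193,105]]'
python3 -m jog '[[0,0,-4,0,0,0,105],[0,0,-8,0,0,0,105],[0,0,-12,0,0,0,60],[0,0,-12,0,0,0,0]]'
python3 g.py .5225 -.1464 .12 102;python3 g.py .5225 -.1464 .17 102
```

```text
t: 13.42
tool_pos: [0.5729, 0.0593, 0.1677]
tool_rot: [2.178, 2.232, 0.008]
contact_force: [0.5, 0.0, -0.4]
opening: 0.0506
t: 13.75
tool_pos: [0.575, 0.0605, 0.3021]
tool_rot: [2.167, 2.22, 0.031]
contact_force: [0.4, -0.6, 1.2]
opening: 0.0728
(array([-20.3 ,  -6.5 ,  18.24]), array([ 0.04 ,  0.018, -0.186])) [-0.02 -0.11  1.67 -0.01  1.54 -0.04] 13.8 0.07280252805849223
(array([-20.37,  -6.29,  13.25]), array([ 0.04 ,  0.018, -0.186])) [-0.02 -0.11  1.67 -0.01  1.54 -0.04] 13.8 0.07280252805849223
```

```bash
python3 -m jog '[[-20.3,-6.3,6,0.04,0.02,-0.186,0],[-20.3,-6.3,10,0.04,0.02,-0.186,0],[-20.3,-6.3,13,0.04,0.02,-0.186,0],[-20.3,-6.4,18,0.04,0.02,-0.186,0],[-20.3,-6.5,20,0.04,0.02,-0.186,0],[-20.3,-6.5,22,0.04,0.02,-0.186,0],[-20.3,-6.5,22,0.04,0.02,-0.186,0],[-20.3,-6.5,22,0.04,0.02,-0.186,0]]'
python3 g.py .5225 -.1464 .013 102
python3 - <<'E'
from h import *
C=cal('wrist');im=get_image('wrist');cv2.imwrite('pics/w6.png',im[:,:,::-1])
p=proj('wrist',[.5225,-.1464,.026],C);print(p)
m=cv2.threshold(cv2.cvtColor(im,cv2.COLOR_RGB2GRAY),240,255,0)[1]
for c in cv2.findContours(m,0,1)[0]:
    if cv2.contourArea(c)>2500:
        h=cv2.convexHull(c);M=cv2.moments(h);print(cv2.contourArea(h),M['m10']/M['m00'],M['m01']/M['m00'],onz('wrist',M['m10']/M['m00'],M['m01']/M['m00'],.026,C))
E
```

```text
t: 14.42
tool_pos: [0.5226, -0.1487, 0.0804]
tool_rot: [-1.978, -2.438, -0.001]
contact_force: [-1.4, 0.7, -1.3]
opening: 0.0853
(array([0.22, 0.05, 6.74]), array([-0.001, -0.002, -0.002])) [-0.41  0.01  1.93  0.    1.2  -0.62] 14.4 0.0853483143061391
[250.  216.4]
```

View pics/w6.png

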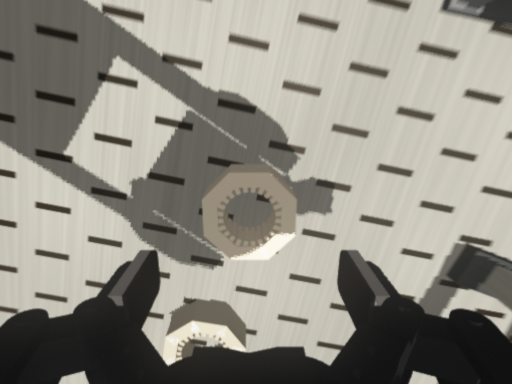

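Gear at (249,212) against (250,216) predicted: centred, and gripped a little lower because the wide-open pads stand back.

```bash
python3 -m jog '[[0.2,0.05,3,0,0,0,0],[0.2,0.05,6,0,0,0,0],[0.2,0.05,7.3,0,0,0,0],[0.2,0.05,7.3,0,0,0,0],[0.2,0.05,7.3,0,0,0,110],[0.2,0.05,7.3,0,0,0,110],[0.2,0.05,7.3,0,0,0,110],[0.2,0.05,7.3,0,0,0,110]]' 50
python3 -m jog '[[0,0,0,0,0,0,110],[0,0,-3,0,0,0,110],[0,0,-7,0,0,0,110],[0,0,-12,0,0,0,110],[0,0,-16,0,0,0,110],[0,0,-20,0,0,0,110],[0,0,-23,0,0,0,110],[0,0,-24,0,0,0,110]]' 50
python3 g.py .565 .105 .25 0;python3 g.py .565 .105 .25 180
```

```text
t: 15.13
tool_pos: [0.5228, -0.1475, 0.0077]
tool_rot: [-1.979, -2.438, -0.0]
contact_force: [-0.2, 0.3, 6.9]
opening: 0.0609
t: 15.8
tool_pos: [0.5258, -0.1487, 0.2566]
tool_rot: [1.973, 2.431, 0.006]
contact_force: [1.5, -0.1, 0.3]
opening: 0.0608
(array([24.02,  9.05,  0.59]), array([ 0.013, -0.004,  1.778])) [-0.41 -0.15  1.78  0.    1.5  -0.62] 15.8 0.0608151722850495
(array([24.02,  9.05,  0.59]), array([ 0.004,  0.012, -1.363])) [-0.41 -0.15  1.78  0.    1.5  -0.62] 15.8 0.0608151722850495
```

```bash
python3 -m jog '[[26.4,9.3,0.2,0,0,-1.363,110],[26.4,9.3,0.2,0,0,-1.363,110],[26.4,9.3,0.2,0,0,-1.363,110],[26.4,9.3,0.2,0,0,-1.363,110],[26.4,9.3,0.2,0,0,-1.363,110],[26.4,9.3,0.2,0,0,-1.363,110],[26.4,9.3,0.2,0,0,-1.363,110],[26.4,9.3,0.2,0,0,-1.363,110]]' 50
python3 -m jog '[[0,0,0,0,0,-0.6,110],[0,0,0,0,0,-0.6,110],[0,0,0,0,0,-0.6,110],[0,0,0,0,0,-0.6,110]]' 50
python3 g.py .572 .126 .165 181.5
```

```text
t: 16.47
tool_pos: [0.5622, 0.1338, 0.2536]
tool_rot: [0.548, 3.086, -0.002]
contact_force: [-0.5, -0.5, -0.0]
opening: 0.061
t: 16.8
tool_pos: [0.5618, 0.1341, 0.2532]
tool_rot: [-0.224, 3.127, -0.005]
contact_force: [-0.9, 0.3, -0.3]
opening: 0.061
(array([-0.84, -0.92,  8.83]), array([-0.003,  0.006,  0.117])) [ 0.11 -0.07  1.71 -0.    1.49 -1.61] 16.8 0.06101123789660427
```

```bash
python3 -m jog '[[-1,-0.9,1,0,0,0.117,110],[-1,-0.9,4,0,0,0.117,110],[-1,-0.9,7,0,0,0.117,110],[-1,-0.9,8.8,0,0,0.117,110],[-1,-0.9,8.8,0,0,0.117,110],[-1,-0.9,8.8,0,0,0.117,30],[-1,-0.9,8.8,0,0,0.117,30],[-1,-0.9,8.8,0,0,0.117,30]]'
python3 -m jog '[[0,0,0,0,0,0,30],[0,0,-4,0,0,0,30],[0,0,-8,0,0,0,30],[0,0,-12,0,0,0,0],[0,0,-12,0,0,0,0]]'
python3 g.py .5115 -.266 .12 91
```

```text
t: 17.47
tool_pos: [0.575, 0.1266, 0.168]
tool_rot: [-0.041, 3.13, -0.004]
contact_force: [0.6, -0.3, -0.4]
opening: 0.075
t: 17.88
tool_pos: [0.5779, 0.1273, 0.3011]
tool_rot: [-0.041, 3.111, -0.002]
contact_force: [1.2, -0.8, 2.0]
opening: 0.0854
(array([  8.21, -39.12,  17.92]), array([0.023, 0.025, 1.579])) [ 0.09 -0.07  1.64 -0.    1.55 -1.5 ] 17.9 0.08537833252833321
```

```bash
python3 -m jog '[[8.2,-39,5,0,0,1.58,0],[8.2,-39,5,0,0,1.58,0],[8.2,-39,5,0,0,1.58,0],[8.2,-39,5,0,0,1.58,0],[8.2,-39,5,0,0,1.58,0],[8.2,-39,5,0,0,1.58,0],[8.2,-39,5,0,0,1.58,0],[8.2,-39,5,0,0,1.58,0]]'
python3 g.py .5115 -.266 .08 91
```

```text
t: 18.55
tool_pos: [0.5184, -0.2024, 0.2572]
tool_rot: [1.467, 2.752, 0.02]
contact_force: [0.8, 0.0, 0.4]
opening: 0.0853
(array([-4.64, -4.51, 17.69]), array([0.026, 0.007, 0.573])) [-0.51 -0.14  1.77  0.01  1.49 -1.1 ] 18.6 0.08527644078753871
```

```bash
python3 -m jog '[[-4.6,-4.5,4,0.02,0,0.573,0],[-4.6,-4.5,8,0.02,0,0.573,0],[-4.6,-4.5,12,0.02,0,0.573,0],[-4.6,-4.5,16,0.02,0,0.573,0],[-4.6,-4.5,17.7,0.02,0,0.573,0],[-4.6,-4.5,17.7,0.02,0,0.573,0],[-4.6,-4.5,17.7,0.02,0,0.573,0]]'
python3 g.py .5115 -.266 .007 91
python3 - <<'E'
from h import *
C=cal('wrist');im=get_image('wrist');cv2.imwrite('pics/w7.png',im[:,:,::-1])
print(proj('wrist',[.5115,-.266,.026],C))
E
```

```text
t: 19.13
tool_pos: [0.5106, -0.2651, 0.079]
tool_rot: [2.195, 2.239, 0.002]
contact_force: [0.8, 0.0, 0.5]
opening: 0.0853
(array([-0.07,  0.06,  7.2 ]), array([0.005, 0.003, 0.002])) [-0.61  0.09  1.86  0.    1.19 -0.63] 19.1 0.0852874718478674
[250.5 221.3]
```

View pics/w7.png

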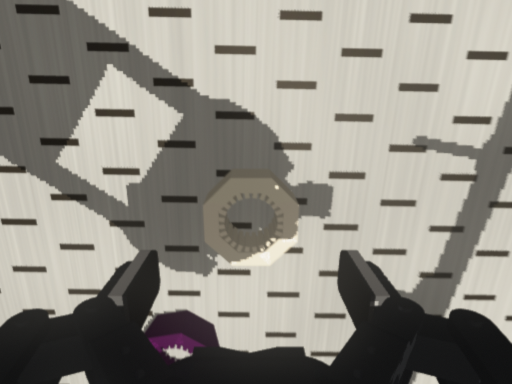

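The second gear is at (251,219), as predicted, with the master well clear at (180,335). Gripping it.

```bash
python3 -m jog '[[0,0.05,3,0,0,0,0],[0,0.05,6,0,0,0,0],[0,0.05,7.2,0,0,0,0],[0,0.05,7.2,0,0,0,0],[0,0.05,7.2,0,0,0,110],[0,0.05,7.2,0,0,0,110],[0,0.05,7.2,0,0,0,110],[0,0.05,7.2,0,0,0,110]]' 50
python3 -m jog '[[0,0,0,0,0,0,110],[0,0,-3,0,0,0,110],[0,0,-7,0,0,0,110],[0,0,-12,0,0,0,110],[0,0,-16,0,0,0,110],[0,0,-20,0,0,0,110],[0,0,-23,0,0,0,110],[0,0,-24,0,0,0,110]]' 50
python3 g.py .57 .088 .25 181.5
```

```text
t: 19.85
tool_pos: [0.5158, -0.2681, 0.0134]
tool_rot: [2.187, 2.232, 0.005]
contact_force: [-0.0, -0.2, 6.9]
opening: 0.0607
t: 20.52
tool_pos: [0.5147, -0.2673, 0.2624]
tool_rot: [2.177, 2.223, 0.008]
contact_force: [0.8, -0.5, 0.4]
opening: 0.0609
(array([35.43,  6.23,  0.77]), array([ 0.005,  0.034, -1.576])) [-0.61 -0.09  1.71  0.    1.49 -0.63] 20.5 0.06085224560451967
```

```bash
python3 -m jog '[[35.4,6.2,0,0,0,-1.57,110],[35.4,6.2,0,0,0,-1.57,110],[35.4,6.2,0,0,0,-1.57,110],[35.4,6.2,0,0,0,-1.57,110],[35.4,6.2,0,0,0,-1.57,110],[35.4,6.2,0,0,0,-1.57,110],[35.4,6.2,0,0,0,-1.57,110],[35.4,6.2,0,0,0,-1.57,110]]' 50
python3 -m jog '[[5.5,0.5,0,0,0,-0.9,110],[5.5,0.5,0,0,0,-0.9,110],[5.5,0.5,0,0,0,-0.9,110],[5.5,0.5,0,0,0,-0.9,110],[5.5,0.5,0,0,0,-0.9,110],[5.5,0.5,0,0,0,-0.9,110]]' 50
python3 g.py .572 .088 .17 181.5
```

```text
t: 21.18
tool_pos: [0.5652, 0.0654, 0.2571]
tool_rot: [0.838, 3.003, -0.017]
contact_force: [1.7, -0.8, -0.6]
opening: 0.0608
t: 21.68
tool_pos: [0.5203, 0.0984, 0.2552]
tool_rot: [-0.322, 3.107, -0.029]
contact_force: [-0.3, -0.8, -0.2]
opening: 0.0607
(array([-4.71, -1.9 ,  8.63]), array([-0.019,  0.018,  0.18 ])) [ 0.06 -0.2   1.82 -0.02  1.5  -1.72] 21.7 0.06070532276086414
```

```bash
python3 -m jog '[[-4.8,-1.9,0,-0.02,0.02,0.18,110],[-4.8,-1.9,1,-0.02,0.02,0.18,110],[-4.8,-1.9,3,-0.02,0.02,0.18,110],[-4.8,-1.9,6,-0.02,0.02,0.18,110],[-4.8,-1.9,8.4,-0.02,0.02,0.18,110],[-4.8,-1.9,8.4,-0.02,0.02,0.18,110],[-4.8,-1.9,8.4,-0.02,0.02,0.18,110],[-4.8,-1.9,8.4,-0.02,0.02,0.18,30]]'
python3 -m jog '[[0,0,0,0,0,0,30],[0,0,0,0,0,0,30],[0,0,-4,0,0,0,30],[0,0,-8,0,0,0,30],[0,0,-14,0,0,0,0],[-4,0,-16,0,0,0,0],[-4,0,-16,0,0,0,0]]'
python3 - <<'E'
from h import *
print(get_obs()['tool_pos'],get_obs()['opening'])
im=get_image('scene');b=get_image('side');w=get_image('wrist')
cv2.imwrite('pics/s8_raw.png',im[:,:,::-1]);cv2.imwrite('pics/d8_raw.png',b[:,:,::-1])
x=np.hstack([cv2.resize(im[120:330,150:390],(450,394),interpolation=3),cv2.resize(b[150:220,240:310],(350,394),interpolation=3)])
cv2.imwrite('pics/v8.png',x[:,:,::-1])
E
```

```text
t: 22.35
tool_pos: [0.5734, 0.0883, 0.1738]
tool_rot: [0.041, -3.141, -0.001]
contact_force: [1.0, -0.6, 1.5]
opening: 0.0712
t: 22.93
tool_pos: [0.6171, 0.0893, 0.3435]
tool_rot: [-0.041, 3.127, 0.001]
contact_force: [-0.8, -0.6, 0.3]
opening: 0.0851
[0.61709968 0.08930864 0.34345576] 0.08508853165671781
```

View pics/v8.png

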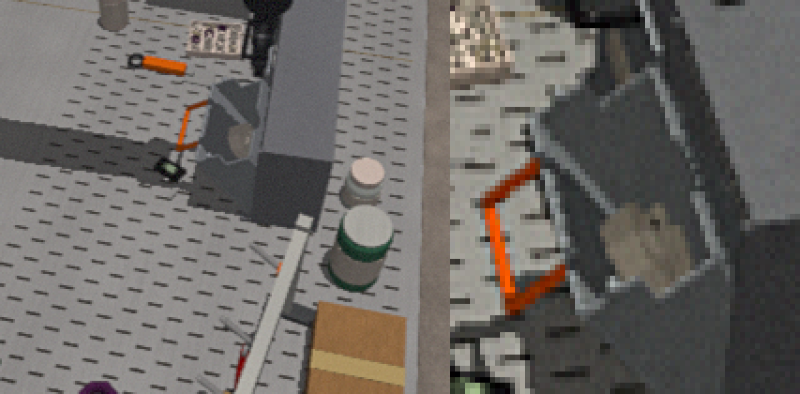

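The bench is clear of prints, and they are piled inside the bin in both views, seen at (240,135) and (650,245). Now I re-grip the pull for closing.

```bash
python3 g.py .41 .096 .26 91.6 .5

```

```text
(array([20.44,  1.21,  7.57]), array([-0.389, -0.39 ,  1.534])) [ 0.02  0.    1.51  0.    1.63 -1.57] 23.1 0.08571198949284854
```

```bash
python3 -m jog '[[20.4,1.2,2,-0.39,-0.39,1.534,0],[20.4,1.2,4,-0.39,-0.39,1.534,0],[20.4,1.2,6,-0.39,-0.39,1.534,0],[20.4,1.2,7.6,-0.39,-0.39,1.534,0],[20.4,1.2,7.6,-0.39,-0.39,1.534,100],[20.4,1.2,7.6,-0.39,-0.39,1.534,165],[20.4,1.2,7.6,-0.39,-0.39,1.534,165],[20.4,1.2,7.6,-0.39,-0.39,1.534,165]]'
python3 g.py .4245 .0958 .2016 91.6 .62
```

```text
t: 23.75
tool_pos: [0.4081, 0.0959, 0.2562]
tool_rot: [1.297, 2.589, 0.344]
contact_force: [1.4, -0.2, 0.6]
opening: 0.0386
(array([-0.45, -0.45,  5.66]), array([-0.269, -0.187,  0.578])) [-0.02 -0.75  2.23  0.12  1.36 -0.67] 23.8 0.03858103404308333
```

```bash
python3 -m jog '[[-0.45,-0.45,1,-0.269,-0.187,0.578,165],[-0.45,-0.45,2,-0.269,-0.187,0.578,165],[-0.45,-0.45,4,-0.269,-0.187,0.578,165],[-0.45,-0.45,5.6,-0.269,-0.187,0.578,165],[-0.45,-0.45,5.6,-0.269,-0.187,0.578,165],[-0.45,-0.45,5.6,-0.269,-0.187,0.578,165],[-0.45,-0.45,5.6,-0.269,-0.187,0.578,165]]'
python3 g.py .488 .0985 .1135 91.6 .62
```

```text
t: 24.33
tool_pos: [0.4222, 0.0963, 0.1983]
tool_rot: [1.845, 1.899, 0.604]
contact_force: [-0.4, 0.5, 0.2]
opening: 0.0302
(array([ 0.03,  0.48, 10.72]), array([-0.004, -0.001,  0.001])) [ 0.07 -0.93  2.46 -0.02  0.99  0.04] 24.3 0.03015421147719458
```

```bash
python3 -m jog '[[0,0.4,2,0,0,0,165],[0,0.4,4,0,0,0,165],[0,0.4,6,0,0,0,165],[0,0.4,8,0,0,0,165],[0,0.4,9.5,0,0,0,165],[0,0.4,10.5,0,0,0,165],[0,0.4,10.5,0,0,0,165]]'
python3 -m jog '[[0,0,0,0,0,0,240],[0,0,0,0,0,0,240],[0,0,0,0,0,0,240],[0,0,0,0,0,0,240]]' 40
```

```text
t: 24.92
tool_pos: [0.4846, 0.0978, 0.1112]
tool_rot: [1.849, 1.904, 0.598]
contact_force: [0.4, 0.5, -0.3]
opening: 0.0301
t: 25.25
tool_pos: [0.4873, 0.0977, 0.1145]
tool_rot: [1.842, 1.898, 0.607]
contact_force: [20.6, 1.1, -8.9]
opening: 0.0081
```

```bash
python3 -m jog '[[0,0.8,-0.22,0.05,0,0,240],[0,1.62,-0.4,0.1,0,0,240],[0,2.45,-0.53,0.15,0,0,240],[0,3.28,-0.63,0.2,0,0,240],[0,4.1,-0.68,0.25,0,0,240],[0,4.94,-0.71,0.3,0,0,240],[0,5.78,-0.68,0.35,0,0,240],[0,5.78,-0.68,0.35,0,0,240]]'
python3 -m jog '[[0,0.8,-0.22,0.05,0,0,240],[0,1.62,-0.4,0.1,0,0,240],[0,2.45,-0.53,0.15,0,0,240],[0,2.9,-0.6,0.18,0,0,240],[0,3.28,-0.63,0.2,0,0,240],[0,3.7,-0.66,0.22,0,0,240],[0,3.7,-0.66,0.22,0,0,240]]'
python3 -c "
from h import *
print(Ro.from_rotvec(get_obs()['tool_rot']).as_matrix()[:,2])"
```

```text
t: 25.92
tool_pos: [0.5324, 0.0991, 0.1547]
tool_rot: [2.048, 2.11, 0.288]
contact_force: [3.7, 2.1, -3.5]
opening: 0.0081
t: 26.5
tool_pos: [0.5646, 0.1002, 0.17]
tool_rot: [2.166, 2.233, 0.052]
contact_force: [0.7, 0.6, -5.4]
opening: 0.0078
[ 0.04496099  0.00255265 -0.99898548]
```

```bash
python3 -m jog '[[0,0.4,0,0.02,0,0,240],[0,0.7,0,0.045,0,0,240],[0,1.0,0,0.045,0,0,240],[0,1.2,0,0.045,0,0,240],[0,1.2,0,0.045,0,0,240]]'

```

```text
t: 26.92
tool_pos: [0.5719, 0.1005, 0.1721]
tool_rot: [-2.179, -2.248, 0.016]
contact_force: [-23.7, -1.7, 14.6]
opening: 0.0081
```

```bash
python3 -m jog '[[0,0.2,0,0,0,0,240],[0,0.2,0,0,0,0,240],[0,0.2,0,0,0,0,240],[0,0,0,0,0,0,240]]'
python3 -m jog '[[0,0,0,0,0,0,165],[0,0,0,0,0,0,165],[0,0,0,0,0,0,165],[0,0,-2,0,0,0,165],[0,0,-5,0,0,0,165],[0,0,-9,0,0,0,165],[0,0,-12,0,0,0,165],[0,0,-14,0,0,0,100]]'
python3 - <<'E'
from h import *
save('scene','s9');save('side','d9')
for n,f in (('scene','s9'),('side','d9')):
    im=cv2.imread(f'pics/{f}_raw.png');m=cv2.inRange(cv2.cvtColor(im,cv2.COLOR_BGR2HSV),(3,150,100),(18,255,255))
    k,l,st,ce=cv2.connectedComponentsWithStats(m)
    for i in range(1,k):
        if st[i,4]>30 and 264<st[i,0]<290 and 150<st[i,1]<185: print(n,st[i])
a=cv2.imread('pics/s9_raw.png')[120:240,170:370];b=cv2.imread('pics/d9_raw.png')[140:260,190:390]
a0=cv2.imread('pics/s9_raw.png')
cv2.imwrite('pics/v9.png',cv2.resize(np.vstack([np.hstack([a,b])]),None,fx=2,fy=2,interpolation=3))
# scraper handle
for n,f in (('scene','s9'),('side','d9')):
    im=cv2.imread(f'pics/{f}_raw.png');m=cv2.inRange(cv2.cvtColor(im,cv2.COLOR_BGR2HSV),(3,150,100),(18,255,255))
    k,l,st,ce=cv2.connectedComponentsWithStats(m)
    for i in range(1,k):
        if st[i,4]>60 and 190<st[i,0]<250: 
            r=cv2.minAreaRect(np.argwhere(l==i)[:,::-1].astype(np.float32));print(n,st[i],r,onz(n,*r[0],.012))
E
```

```text
t: 27.25
tool_pos: [0.5715, 0.1004, 0.1723]
tool_rot: [-2.178, -2.248, 0.017]
contact_force: [2.8, -0.0, -5.2]
opening: 0.0082
t: 27.92
tool_pos: [0.5751, 0.1005, 0.3177]
tool_rot: [-2.182, -2.252, 0.009]
contact_force: [-0.3, 0.5, -0.2]
opening: 0.0404
scene [270 169  19  27 111]
side [270 168  22  23 118]
scene [226 150  23  10 138] ((237.01922607421875, 154.4038543701172), (22.553354263305664, 6.667947769165039), 11.309930801391602) [0.38243531 0.35386252 0.012     ]
side [206 171  23   8 149] ((217.0, 174.5), (7.0, 22.0), 90.0) [0.38494812 0.35440671 0.012     ]
```

View pics/v9.png

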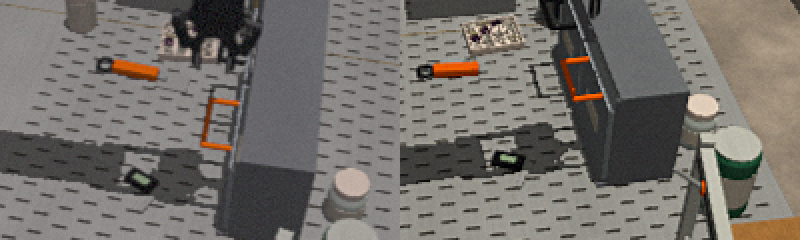

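The pull is at exactly its original pixels (270,169; 19x27), so the bin is shut with the prints in it. Now the scraper: fit the arm's planar kinematics for reach and go to look.

```bash
cat > fk.py <<'E'
import numpy as np
from scipy.optimize import least_squares
D=np.array([[.0533,1.6142,1.4760,.246,-.5739,.2382],[-.2956,1.9084,1.5304,.3999,-.2769,.2532],[-.0919,1.7122,1.5235,.5587,.1108,.2653],[-.3250,2.15,.9697,.518,.1,.1408],[-.5444,2.4128,.6467,.4889,.0988,.1125],[-.8720,2.3988,1.0682,.4237,.0961,.2116],[-.23,1.68,1.69,.4501,-.2718,.3588],[-.93,2.46,.99,.4222,.0963,.1983]])
def f(p,q2,q3,q5):
    r0,h,a2,a3,e,L=p;A=q2+q3
    return r0+a2*np.sin(q2)+a3*np.sin(A)+e*np.cos(A)+L*np.sin(A+q5),h+a2*np.cos(q2)+a3*np.cos(A)-e*np.sin(A)+L*np.cos(A+q5)
R=np.sqrt(D[:,3]**2+D[:,4]**2-.074**2)
g=lambda p:np.r_[f(p,*D[:,:3].T)[0]-R,f(p,*D[:,:3].T)[1]-D[:,5]]
s=least_squares(g,[0,.4,.4,.4,0,.3]);p=s.x
if __name__=='__main__':
    print(p.round(3),np.abs(s.fun).max())
    for r,z in [(.60,.20),(.64,.18),(.58,.24)]:
        for pit in (40,50):
            S=np.pi/2+np.radians(pit)
            t=least_squares(lambda v:np.array(f(p,v[0],v[1],S-v[0]-v[1]))-[np.sqrt(r*r-.074**2),z],[-.3,1.9]);print(r,z,pit,t.x.round(2),(S-t.x.sum()).round(2),t.cost)
E
python3 fk.py
python3 - <<'E'
from h import *
print('bottle',onz('scene',211,134,0),onz('scene',207,110,.12)); E=0
E
python3 g.py .40 .354 .25 180
```

```text
[0.005 0.232 0.427 0.605 0.093 0.269] 0.0017580906836223431
0.6 0.2 40 [-0.42  2.26] 0.43 2.3378054704340013e-28
0.6 0.2 50 [-0.36  2.16] 0.65 4.9290899059695495e-16
0.64 0.18 40 [-0.27  2.18] 0.36 7.724405159168343e-24
0.64 0.18 50 [-0.23  2.09] 0.58 1.2990086629798882e-26
0.58 0.24 40 [-0.54  2.27] 0.54 1.298076782516997e-31
0.58 0.24 50 [-0.47  2.16] 0.75 3.0384918640523366e-19
bottle [0.2407605  0.46090226 0.        ] [0.22896688 0.47335235 0.12      ]
(array([ 25.89, -16.77,   6.99]), array([-0.003, -0.004, -1.539])) [ 0.05 -0.07  1.61  0.    1.61  0.01] 28.0 0.05157086298503391
```

```bash
python3 -m jog '[[25.9,-16.8,3,0,0,-1.54,60],[25.9,-16.8,3,0,0,-1.54,60],[25.9,-16.8,3,0,0,-1.54,60],[25.9,-16.8,3,0,0,-1.54,60],[25.9,-16.8,3,0,0,-1.54,60],[25.9,-16.8,3,0,0,-1.54,60],[25.9,-16.8,3,0,0,-1.54,60],[25.9,-16.8,3,0,0,-1.54,60]]'
python3 g.py .40 .354 .25 180
```

```text
t: 28.68
tool_pos: [0.3966, 0.357, 0.2884]
tool_rot: [-0.819, -3.023, 0.006]
contact_force: [-0.1, -1.5, -0.5]
opening: 0.0653
(array([-0.47, -0.06,  3.84]), array([-0.004, -0.01 , -0.529])) [ 0.59 -0.19  1.76  0.    1.58 -0.45] 28.7 0.06527126131190089
```

```bash
python3 -m jog '[[-0.5,0,3.8,0,0,-0.53,60],[-0.5,0,3.8,0,0,-0.53,60],[-0.5,0,3.8,0,0,-0.53,60],[-0.5,0,3.8,0,0,-0.53,60],[-0.5,0,3.8,0,0,-0.53,60],[-0.5,0,3.8,0,0,-0.53,60]]'
python3 - <<'E'
from h import *
C=cal('wrist');save('wrist','w10',1.0);print(get_obs()['tool_pos'])
im=cv2.imread('pics/w10_raw.png');m=cv2.inRange(cv2.cvtColor(im,cv2.COLOR_BGR2HSV),(3,150,100),(18,255,255))
c=max(cv2.findContours(m,0,1)[0],key=cv2.contourArea);r=cv2.minAreaRect(c);b=cv2.boxPoints(r)
print(r);w=np.array([onz('wrist',*p,.02,C) for p in b]);print(w.round(4),np.linalg.norm(np.roll(w,-1,0)-w,axis=1),w.mean(0))
np.savez('w10.npz',R=C[0]['R'],t=C[0]['t'],q=[C[0]['cx'],C[0]['cy'],C[1]])
E
```

```text
t: 29.18
tool_pos: [0.4003, 0.3542, 0.2492]
tool_rot: [0.003, -3.13, 0.003]
contact_force: [-0.2, -0.0, 0.5]
opening: 0.0655
[0.400325   0.3542187  0.24936944]
((248.86322021484375, 151.146240234375), (22.152982711791992, 79.79418182373047), 2.4895527362823486)
[[0.4309 0.3391 0.02  ]
 [0.3358 0.344  0.02  ]
 [0.3369 0.3694 0.02  ]
 [0.4321 0.3664 0.02  ]] [0.09522212 0.0253631  0.09528954 0.02735758] [0.38394152 0.35471608 0.02      ]
```

View pics/w10.png

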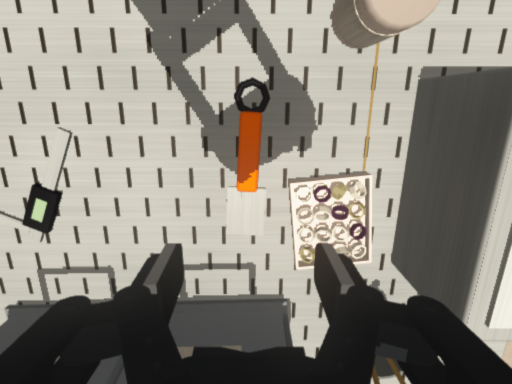

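The handle is seen at (249,151), 95x26 mm as given, with the loop at (252,97) and the tray clear to its right from column 290. I compute the grasp tilted 15° towards the blade.

```bash
cat > g2.py <<'E'
from h import *
import sys
# args: x y z  heading(deg of into-direction)  pitch below horizontal(deg)  up(1: tool x upward, -1: tool x back/down)
x,y,z,a,p,s=map(float,sys.argv[1:7]);a,p=np.radians([a,p])
f=np.array([np.cos(a),np.sin(a),0]);k=np.array([0,0,1.])
Z=f*np.cos(p)-k*np.sin(p);X=s*(f*np.sin(p)+k*np.cos(p));Y=np.cross(Z,X)
print(*rel([x,y,z],np.c_[X,Y,Z]),get_obs()['q'].round(2),round(get_obs()['t'],1),round(get_obs()['opening'],4))
E
python3 g2.py .3925 .3544 .075 -2.5 75 -1
```

```text
[ 0.59  0.05 17.44] [ 0.004 -0.273  0.044] [ 0.58 -0.16  1.8   0.    1.51 -0.99] 29.2 0.0652
```

```bash
python3 -m jog '[[0.6,0,4,0,-0.12,0.04,120],[0.6,0,8,0,-0.273,0.044,120],[0.6,0,12,0,-0.273,0.044,120],[0.6,0,16,0,-0.273,0.044,120],[0.6,0,17.4,0,-0.273,0.044,120],[0.6,0,17.4,0,-0.273,0.044,120],[0.6,0,17.4,0,-0.273,0.044,120]]'
python3 g2.py .395 .3543 .014 -2.5 75 -1
python3 - <<'E'
from h import *
im=get_image('wrist');cv2.imwrite('pics/w11_raw.png',im[:,:,::-1]);C=cal('wrist')
m=cv2.inRange(cv2.cvtColor(im,cv2.COLOR_RGB2HSV),(3,150,100),(18,255,255))
c=max(cv2.findContours(m,0,1)[0],key=cv2.contourArea);r=cv2.minAreaRect(c);b=cv2.boxPoints(r)
w=np.array([onz('wrist',*p,.021,C) for p in b]);print(w.round(4),np.linalg.norm(np.roll(w,-1,0)-w,axis=1),w.mean(0))
E
```

```text
t: 29.82
tool_pos: [0.392, 0.3535, 0.0746]
tool_rot: [0.064, 2.88, -0.005]
contact_force: [0.4, 0.1, -0.5]
opening: 0.0452
[1.27 0.07 5.94] [ 0.002 -0.001 -0.001] [ 0.68 -0.12  2.09 -0.2   0.98 -0.75] 29.8 0.0452
[[0.3364 0.3461 0.021 ]
 [0.3375 0.3708 0.021 ]
 [0.4358 0.3704 0.021 ]
 [0.4343 0.3381 0.021 ]] [0.02467415 0.09831136 0.03241158 0.09820977] [0.38599572 0.3563538  0.021     ]
```

```bash
python3 -m jog '[[0.6,0.1,3,0,0,0,120],[1.2,0.1,5.5,0,0,0,120],[1.27,0.1,5.9,0,0,0,120],[1.27,0.1,5.9,0,0,0,120],[1.27,0.1,5.9,0,0,0,220],[1.27,0.1,5.9,0,0,0,220],[1.27,0.1,5.9,0,0,0,220],[1.27,0.1,5.9,0,0,0,220]]' 80
python3 -m jog '[[0,0,0,0,0,0,220],[0,0,0,0,0,0,220],[0.5,0,-2,0,0,0,220],[1.5,0,-6,0,0,0,220],[2.5,0,-10,0,0,0,220],[3,0,-14,0,0,0,220],[3,0,-18,0,0,0,220],[3,0,-20,0,0,0,220]]' 80
python3 g2.py .50 .0 .36 -10 45 1
```

```text
t: 30.53
tool_pos: [0.3982, 0.3571, 0.0196]
tool_rot: [0.065, 2.873, 0.003]
contact_force: [-2.0, 0.2, 7.0]
opening: 0.0238
t: 31.2
tool_pos: [0.3165, 0.3605, 0.2103]
tool_rot: [0.064, 2.868, 0.012]
contact_force: [0.7, 0.3, 0.2]
opening: 0.0237
[-23.3  -35.02  -9.55] [ 0.771  0.12  -2.933] [ 0.8  -0.41  2.08 -0.2   1.28 -0.68] 31.2 0.0237
```

```bash
python3 -c "
from h import *
print(rel([.34,.34,.36]),rel([.47,.1,.38]))"
```

```text
(array([ -6.38,  -1.74, -13.79]), array([0., 0., 0.])) (array([-20.5 , -25.13, -12.27]), array([0., 0., 0.]))
```

```bash
python3 -m jog '[[-3,-1,-4,0,0,0,220],[-6,-2,-8,0,0,0.1,220],[-6,-2,-12,0,0,0.2,220],[-8,-5,-14,0,0,0.3,220],[-10,-8,-14,0,0,0.42,220],[-12,-11,-14,0,0,0.54,220],[-14,-14,-14,0,0,0.66,220],[-16,-17,-14,0,0,0.78,220]]' 80
python3 g2.py .50 -.10 .40 -10 45 1
python3 -c "
from h import *
print(rel([.5,-.1,.40]))"
```

```text
t: 31.87
tool_pos: [0.4257, 0.1817, 0.3867]
tool_rot: [1.164, 2.642, 0.165]
contact_force: [0.2, 0.3, -0.9]
opening: 0.0238
[-25.86 -13.46   0.66] [-0.654  0.158  2.397] [ 0.29 -0.56  1.9  -0.07  1.54 -0.46] 31.9 0.0238
(array([-25.86, -13.46,   0.66]), array([0., 0., 0.]))
```

```bash
python3 -m jog '[[-25.9,-13.5,0.6,-0.654,0.158,2.397,220],[-25.9,-13.5,0.6,-0.654,0.158,2.397,220],[-25.9,-13.5,0.6,-0.654,0.158,2.397,220],[-25.9,-13.5,0.6,-0.654,0.158,2.397,220],[-25.9,-13.5,0.6,-0.654,0.158,2.397,220],[-25.9,-13.5,0.6,-0.654,0.158,2.397,220],[-25.9,-13.5,0.6,-0.654,0.158,2.397,220],[-25.9,-13.5,0.6,-0.654,0.158,2.397,220]]' 80
python3 g2.py .50 -.18 .40 -10 45 1
```

```text
t: 32.53
tool_pos: [0.5, -0.1071, 0.3994]
tool_rot: [2.222, 1.781, 0.683]
contact_force: [-1.0, 1.1, -1.5]
opening: 0.0235
[-7.    1.82 -0.93] [-0.387  0.1    1.428] [-0.55 -0.56  1.92  0.36  1.42 -0.32] 32.5 0.0235
```

```bash
cat > g3.py <<'E'
from h import *
import sys
# args: s (m along the peg inward from tip), pitch deg, [up offset m]
s,p=float(sys.argv[1]),float(sys.argv[2]);up=float(sys.argv[3]) if len(sys.argv)>3 else 0
Rg=Ro.from_rotvec([.065,2.873,.003]);xs=np.radians(-2.5)
L=Rg.inv().apply(np.array([.402-.082*np.cos(xs),.354-.082*np.sin(xs),.011])-[.3982,.3571,.0196])
L[1]=0
P=np.array([.6544,-.2287,.2936]);h=np.radians(-10);f=np.array([np.cos(h),np.sin(h),0]);k=np.array([0,0,1.])
d=f*np.cos(np.radians(40))-k*np.sin(np.radians(40));p=np.radians(p)
Z=f*np.cos(p)-k*np.sin(p);X=f*np.sin(p)+k*np.cos(p);R=np.c_[X,np.cross(Z,X),Z]
T=P+d*s+k*up-R@L
o=get_obs();A=Ro.from_rotvec(o['tool_rot']).as_matrix()
print('L',L.round(4),'tcp',T.round(3),'loop now',(np.array(o['tool_pos'])+A@L).round(4),'err s/lat/norm',)
e=np.array(o['tool_pos'])+A@L-P;lat=np.cross(k,f);print('loop rel tip: along',round(e@d,4),'left',round(e@lat,4),'perp-up',round(e@np.cross(d,lat),4))
print(*rel(T,R),o['q'].round(2),round(o['t'],1),round(o['opening'],4),'F',np.round(o['contact_force'],1))
E
python3 g3.py -.05 50
```

```text
L [ 0.0776  0.     -0.0124] tcp [ 0.566 -0.213  0.266] loop now [ 0.5066 -0.034   0.4273] err s/lat/norm
loop rel tip: along -0.2233 left 0.1661 perp-up -0.0129
[-12.07   2.43  13.46] [-0.324  0.029  1.442] [-0.55 -0.56  1.92  0.36  1.42 -0.32] 32.5 0.0235 F [-1.   1.1 -1.5]
```

```bash
python3 -m jog '[[-3,2,0,-0.324,0.029,1.442,220],[-6,2,0,-0.324,0.029,1.442,220],[-9,2,0,-0.324,0.029,1.442,220],[-9,2,0,-0.324,0.029,1.442,220],[-9,2,0,-0.324,0.029,1.442,220],[-9,2,0,-0.324,0.029,1.442,220],[-9,2,0,-0.324,0.029,1.442,220],[-9,2,0,-0.324,0.029,1.442,220]]'
python3 g3.py -.05 50
```

```text
t: 33.2
tool_pos: [0.5023, -0.1989, 0.3878]
tool_rot: [2.82, 0.478, 0.982]
contact_force: [-0.1, 0.4, -1.1]
opening: 0.0235
L [ 0.0776  0.     -0.0124] tcp [ 0.566 -0.213  0.266] loop now [ 0.552  -0.173   0.4428] err s/lat/norm
loop rel tip: along -0.1806 left 0.037 perp-up 0.0433
[-2.86  0.41 13.48] [-0.107  0.009  0.473] [-0.73 -0.59  1.99  0.45  1.23  0.47] 33.2 0.0235 F [-0.1  0.4 -1.1]
```

```bash
python3 -m jog '[[-2.9,0.4,1,-0.107,0.009,0.473,220],[-2.9,0.4,3,-0.107,0.009,0.473,220],[-2.9,0.4,6,-0.107,0.009,0.473,220],[-2.9,0.4,9,-0.107,0.009,0.473,220],[-2.9,0.4,12,-0.107,0.009,0.473,220],[-2.9,0.4,13.5,-0.107,0.009,0.473,220],[-2.9,0.4,13.5,-0.107,0.009,0.473,220],[-2.9,0.4,13.5,-0.107,0.009,0.473,220]]'
python3 g3.py -.03 50
python3 - <<'E'
from h import *
S=get_image('scene');D=get_image('side')
cv2.imwrite('pics/s12_raw.png',S[:,:,::-1]);cv2.imwrite('pics/d12_raw.png',D[:,:,::-1])
a=cv2.resize(S[210:300,230:320],(400,400),interpolation=3);b=cv2.resize(D[190:280,270:360],(400,400),interpolation=3)
cv2.imwrite('pics/v12.png',np.hstack([a,b])[:,:,::-1])
for n in('scene','side'): print(n,proj(n,[.6544,-.2287,.2936]))
E
```

```text
t: 33.87
tool_pos: [0.5654, -0.2126, 0.2646]
tool_rot: [2.889, -0.252, 1.048]
contact_force: [0.6, 0.6, -0.0]
opening: 0.0238
L [ 0.0776  0.     -0.0124] tcp [ 0.581 -0.216  0.254] loop now [ 0.6162 -0.2216  0.3238] err s/lat/norm
loop rel tip: along -0.0491 left 0.0004 perp-up -0.0018
[0.52 0.04 1.87] [-0.002  0.002  0.   ] [-0.61 -0.41  2.08  0.37  0.86  0.99] 33.9 0.0238 F [ 0.6  0.6 -0. ]
scene [284.3 251.1]
side [327.4 225. ]
```

View pics/v12.png

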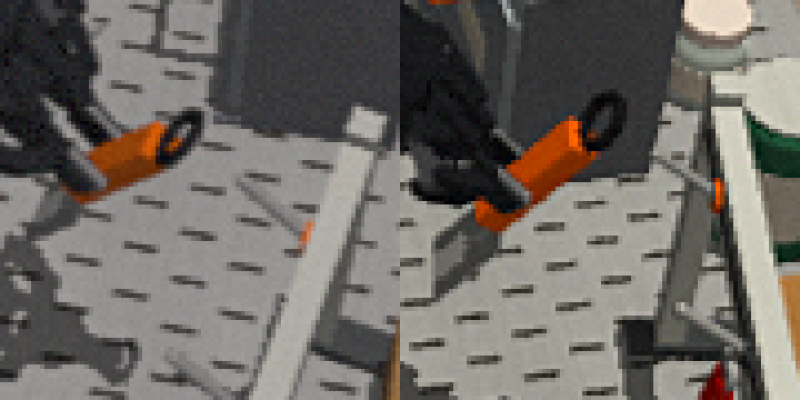

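The loop is at scene raw (271,240.6) and side raw (315.7,217.5), in front of the peg tip, which is at crop (239,180) and (655,158). I check the predicted loop position by triangulation.

```bash
python3 - <<'E'
from h import *
print(*tri(ray('scene',270.95,240.6),ray('side',315.7,217.5)))
for n in('scene','side'): print(proj(n,[.6162,-.2216,.3238]))
print(*tri(ray('scene',283.8,250.5),ray('side',270+256/4.444,190+158/4.444)))
E
```

```text
[ 0.61744425 -0.22646639  0.32730042] 0.0009726664039623126
[270.8 239.9]
[314.5 217. ]
[ 0.65371392 -0.22963081  0.29453567] 0.0033922698880971902
```

```bash
python3 g3.py .04 50; python3 g3.py -.012 50
```

```text
L [ 0.0776  0.     -0.0124] tcp [ 0.634 -0.225  0.209] loop now [ 0.6164 -0.2224  0.3271] err s/lat/norm
loop rel tip: along -0.051 left -0.0004 perp-up 0.0009
[ 1.47 -0.05  8.96] [ 0.    -0.002  0.   ] [-0.61 -0.41  2.08  0.37  0.86  0.99] 34.0 0.024 F [-0.4 -0.5 -1. ]
L [ 0.0776  0.     -0.0124] tcp [ 0.595 -0.218  0.242] loop now [ 0.6164 -0.2224  0.3271] err s/lat/norm
loop rel tip: along -0.051 left -0.0004 perp-up 0.0009
[ 0.57 -0.05  3.84] [ 0.    -0.002  0.   ] [-0.61 -0.41  2.08  0.37  0.86  0.99] 34.0 0.024 F [-0.4 -0.5 -1. ]
```

```bash
python3 -m jog '[[0.3,-0.2,2,0,0,0,220],[0.6,-0.25,4,0,0,0,220],[0.75,-0.25,5,0,0,0,220],[0.9,-0.25,5.8,0,0,0,220],[1.0,-0.25,6.5,0,0,0,220],[1.0,-0.25,6.5,0,0,0,220],[1.0,-0.25,6.5,0,0,0,220]]'
python3 g3.py .04 50
python3 - <<'E'
from h import *
S=get_image('scene');D=get_image('side')
a=cv2.resize(S[215:285,255:325],(400,400),interpolation=3);b=cv2.resize(D[195:265,300:370],(400,400),interpolation=3)
cv2.imwrite('pics/v13.png',np.hstack([a,b])[:,:,::-1])
E
```

```text
t: 34.55
tool_pos: [0.6152, -0.22, 0.2252]
tool_rot: [2.884, -0.252, 1.054]
contact_force: [0.3, 0.4, -1.2]
opening: 0.0235
L [ 0.0776  0.     -0.0124] tcp [ 0.634 -0.225  0.209] loop now [ 0.6657 -0.2288  0.2847] err s/lat/norm
loop rel tip: along 0.0142 left 0.0018 perp-up 0.0003
[0.4  0.17 2.52] [ 0.001 -0.003  0.001] [-0.56 -0.24  2.02  0.37  0.73  0.99] 34.5 0.0235 F [ 0.3  0.4 -1.2]
```

View pics/v13.png

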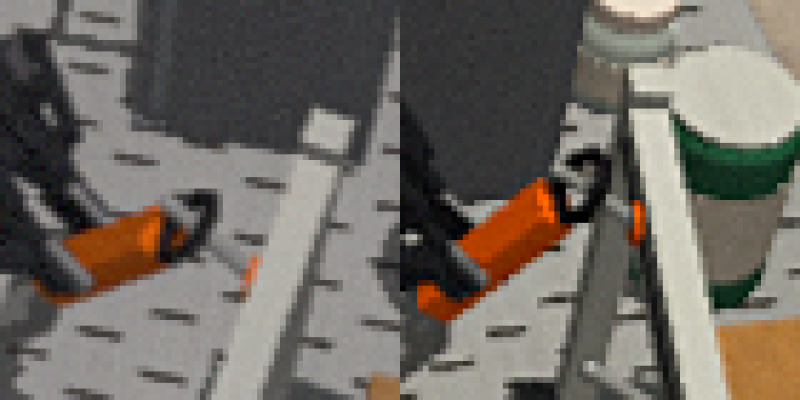

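The loop is around the peg tip in both views, with no contact force. I slide it further in along the peg.

```bash
python3 -m jog '[[0.15,0,0.9,0,0,0,220],[0.3,0,1.8,0,0,0,220],[0.45,0,2.7,0,0,0,220],[0.45,0,2.7,0,0,0,220],[0.45,0,2.7,0,0,0,220]]'
python3 g3.py .044 32 .0; python3 g3.py .044 32 -.008
```

```text
t: 35.07
tool_pos: [0.6357, -0.2234, 0.2063]
tool_rot: [2.885, -0.252, 1.052]
contact_force: [0.9, -0.4, -0.9]
opening: 0.0232
L [ 0.0776  0.     -0.0124] tcp [ 0.657 -0.229  0.193] loop now [ 0.6863 -0.2323  0.2657] err s/lat/norm
loop rel tip: along 0.0424 left 0.002 perp-up -0.0008
[0.86 0.2  2.46] [0.    0.313 0.   ] [-0.54 -0.17  1.99  0.37  0.69  0.99] 35.1 0.0232 F [ 0.9 -0.4 -0.9]
L [ 0.0776  0.     -0.0124] tcp [ 0.657 -0.229  0.185] loop now [ 0.6863 -0.2323  0.2657] err s/lat/norm
loop rel tip: along 0.0424 left 0.002 perp-up -0.0008
[0.35 0.2  3.08] [0.    0.313 0.   ] [-0.54 -0.17  1.99  0.37  0.69  0.99] 35.1 0.0232 F [ 0.9 -0.4 -0.9]
```

```bash
python3 -m jog '[[0.2,0,0.6,0,0.08,0,220],[0.4,0.05,1.2,0,0.16,0,220],[0.6,0.1,1.8,0,0.24,0,220],[0.85,0.1,2.4,0,0.313,0,220],[0.85,0.1,2.4,0,0.313,0,220],[0.85,0.1,2.4,0,0.313,0,220]]'
python3 g3.py .044 32 -.008
```

```text
t: 35.57
tool_pos: [0.656, -0.2277, 0.1908]
tool_rot: [2.669, -0.235, 1.475]
contact_force: [0.9, 0.2, -1.0]
opening: 0.0238
L [ 0.0776  0.     -0.0124] tcp [ 0.657 -0.229  0.185] loop now [ 0.6863 -0.2331  0.2631] err s/lat/norm
loop rel tip: along 0.0443 left 0.0012 perp-up -0.0027
[-0.4   0.13  0.45] [-0.     0.003 -0.001] [-0.57 -0.15  2.11  1.05  0.39  0.34] 35.6 0.0238 F [ 0.9  0.2 -1. ]
```

```bash
python3 -m jog '[[-0.25,0.1,0.15,0,0,0,220],[-0.5,0.1,0.3,0,0,0,220],[-0.7,0.1,0.42,0,0,0,220],[-0.7,0.1,0.42,0,0,0,220]]'
python3 g3.py .044 32 -.008
```

```text
t: 35.9
tool_pos: [0.6565, -0.2286, 0.1839]
tool_rot: [2.668, -0.233, 1.477]
contact_force: [0.7, 2.1, 1.3]
opening: 0.0238
L [ 0.0776  0.     -0.0124] tcp [ 0.657 -0.229  0.185] loop now [ 0.6867 -0.2339  0.2562] err s/lat/norm
loop rel tip: along 0.0491 left 0.0005 perp-up -0.0076
[0.15 0.05 0.04] [-0.001  0.001 -0.   ] [-0.57 -0.13  2.12  1.09  0.38  0.29] 35.9 0.0238 F [0.7 2.1 1.3]
```

```bash
python3 -m jog '[[0,0,0,0,0,0,180],[0,0,0,0,0,0,140],[0,0,0,0,0,0,90],[0,0,-1,0,0,0,60],[0,0,-3,0,0,0,40],[0,0,-5,0,0,0,40],[0,0,-8,0,0,0,40],[0,0,-11,0,0,0,40]]'
python3 -m jog '[[0,0,-3,0,0,0,40],[0,0,-6,0,0,0,40],[0,0,-9,0,0,0,40],[0,0,-9,0,0,0,40],[0,0,-9,0,0,0,40],[0,0,-9,0,0,0,40],[0,0,-9,0,0,0,40],[0,0,-9,0,0,0,40]]'
python3 - <<'E'
from h import *
S=get_image('scene');D=get_image('side')
cv2.imwrite('pics/s14_raw.png',S[:,:,::-1]);cv2.imwrite('pics/d14_raw.png',D[:,:,::-1])
o=get_obs();print(o['t'],o['opening'])
def hm(im,x0,y0,x1,y1):
    m=cv2.inRange(cv2.cvtColor(im,cv2.COLOR_RGB2HSV),(3,150,80),(18,255,255))[y0:y1,x0:x1]
    k,l,st,c=cv2.connectedComponentsWithStats(m);return [(s+[x0,y0,0,0,0]).tolist() for s in st[1:] if s[4]>15]
print(hm(S,255,215,325,330),hm(D,300,195,370,300))
full=cv2.resize(S,(480,360)); crop=cv2.resize(D[190:290,290:380],(320,360),interpolation=3)
cv2.imwrite('pics/v14.png',np.hstack([full,crop])[:,:,::-1])
E
```

```text
t: 36.57
tool_pos: [0.5636, -0.2122, 0.242]
tool_rot: [2.669, -0.234, 1.475]
contact_force: [-0.1, -0.1, 0.7]
opening: 0.0721
t: 37.23
tool_pos: [0.4889, -0.1988, 0.2875]
tool_rot: [2.674, -0.235, 1.472]
contact_force: [0.4, 0.6, -0.1]
opening: 0.0718
37.3333 0.0720225023122034
[[284, 262, 12, 23, 128]] [[325, 235, 16, 27, 218], [356, 251, 14, 23, 263], [363, 282, 7, 18, 84]]
```

```bash
python3 -m jog '[[3,0,-3,0,0,0,40],[5,0,-6,0,0,0,40],[5,0,-6,0,0,0,40],[5,0,-6,0,0,0,40],[5,0,-6,0,0,0,40],[5,0,-6,0,0,0,40],[5,0,-6,0,0,0,40],[5,0,-6,0,0,0,40]]'
python3 -m jog '[[0,0,0,0,0,0,40],[0,0,0,0,0,0,40],[0,0,0,0,0,0,40],[0,0,0,0,0,0,40],[0,0,0,0,0,0,40],[0,0,0,0,0,0,40],[0,0,0,0,0,0,40],[0,0,0,0,0,0,40]]' >/dev/null
python3 - <<'E'
from h import *
def hm(im,x0,y0,x1,y1):
    m=cv2.inRange(cv2.cvtColor(im,cv2.COLOR_RGB2HSV),(3,150,80),(18,255,255))[y0:y1,x0:x1]
    k,l,st,c=cv2.connectedComponentsWithStats(m);return [(s+[x0,y0,0,0,0]).tolist()+[(c[i+1]+[x0,y0]).round(2).tolist()] for i,s in enumerate(st[1:]) if s[4]>15]
for i in range(2):
    S=get_image('scene');D=get_image('side');print(hm(S,255,150,325,330),hm(D,262,150,345,300))
full=S[100:384,130:400]; full=cv2.resize(full,None,fx=1.5,fy=1.5,interpolation=3);crop=cv2.resize(D[190:290,290:380],(380,426),interpolation=3)
cv2.imwrite('pics/v14.png',np.hstack([full,crop])[:,:,::-1])
E
```

```text
t: 38.0
tool_pos: [0.4654, -0.1947, 0.3603]
tool_rot: [2.677, -0.236, 1.47]
contact_force: [-0.1, -0.1, 0.5]
opening: 0.0718
[[270, 169, 19, 27, 129, [276.94, 181.36]], [284, 262, 12, 23, 128, [289.64, 274.58]]] [[270, 168, 22, 23, 154, [278.0, 179.48]], [325, 235, 16, 27, 218, [331.83, 248.97]]]
[[270, 169, 19, 27, 131, [276.98, 181.56]], [284, 262, 12, 23, 128, [289.64, 274.58]]] [[270, 168, 22, 23, 154, [278.0, 179.48]], [325, 235, 16, 27, 217, [331.78, 249.04]]]
```

View pics/v14.png

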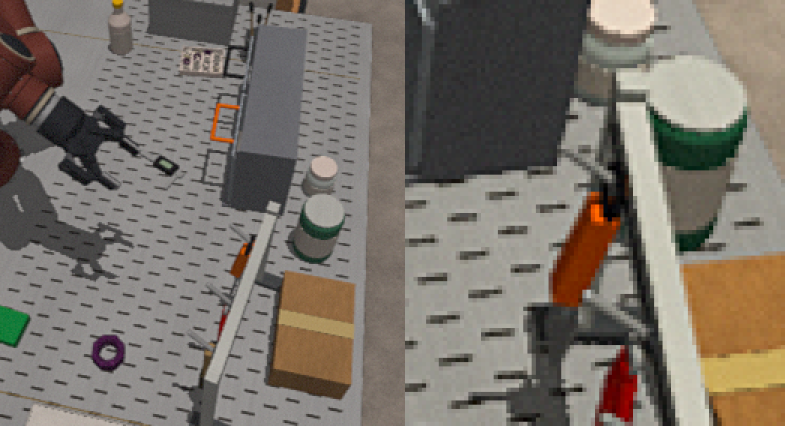

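```bash
python3 - <<'E'
from h import *
S=get_image('scene');D=get_image('side');E=[]
for im,(x0,y0,x1,y1),n in((S,(275,258,305,300),'scene'),(D,(315,230,345,275),'side')):
    m=np.zeros(im.shape[:2],np.uint8);m[y0:y1,x0:x1]=cv2.inRange(cv2.cvtColor(im,cv2.COLOR_RGB2HSV),(3,150,60),(20,255,255))[y0:y1,x0:x1]
    r=cv2.minAreaRect(np.argwhere(m>0)[:,::-1].astype(np.float32));b=cv2.boxPoints(r);b=b[np.argsort(b[:,1])]
    t,l=b[:2].mean(0),b[2:].mean(0);print(n,t,l,r);E.append((n,t,l))
T,e1=tri(ray('scene',*E[0][1]),ray('side',*E[1][1]));B,e2=tri(ray('scene',*E[0][2]),ray('side',*E[1][2]))
v=B-T;print(T,e1,B,e2,np.linalg.norm(v),'deg from plumb',np.degrees(np.arccos(-v[2]/np.linalg.norm(v))),'loop est',T-v/np.linalg.norm(v)*.016)
E
```

```text
scene [296.6     261.30002] [285.6     283.30002] ((291.1000061035156, 272.3000183105469), (6.7082037925720215, 24.59674835205078), 26.56505012512207)
side [331.51038 235.16063] [333.92072 272.52124] ((332.7155456542969, 253.8409423828125), (37.438289642333984, 16.192142486572266), 86.3086166381836)
[ 0.6896154  -0.19962002  0.20851136] 0.004958851577104595 [ 0.67724317 -0.26067562  0.14124116] 0.03826570473650476 0.09168499562642181 deg from plumb 42.80167111014425 loop est [ 0.69177449 -0.18896517  0.22025072]
```

```bash
python3 - <<'E'
from h import *
S=get_image('scene');D=get_image('side');E=[]
for im,(x0,y0,x1,y1),n in((S,(275,255,305,300),'scene'),(D,(315,225,345,263),'side')):
    m=cv2.inRange(cv2.cvtColor(im,cv2.COLOR_RGB2HSV),(3,150,80),(18,255,255))[y0:y1,x0:x1]
    k,l,st,c=cv2.connectedComponentsWithStats(m);i=1+np.argmax(st[1:,4])
    p=np.argwhere(l==i)[:,::-1]+[x0,y0];r=cv2.minAreaRect(p.astype(np.float32));b=cv2.boxPoints(r);b=b[np.argsort(b[:,1])]
    t,lo=b[:2].mean(0),b[2:].mean(0);print(n,t,lo,r[1]);E.append((t,lo))
for a,b in((E[1][0],E[1][1]),((337.4,238.1),(329.1,260.4))):
    T,e1=tri(ray('scene',*E[0][0]),ray('side',*a));B,e2=tri(ray('scene',*E[0][1]),ray('side',*b))
    v=B-T;print(T,e1,B,e2,np.linalg.norm(v),'deg',np.degrees(np.arccos(-v[2]/np.linalg.norm(v))))
# predictions for plumb scraper hanging from loop at base
for n in('scene','side'):
    L=np.array([.688,-.236,.255]);print(n,proj(n,L-[0,0,.016]),proj(n,L-[0,0,.112]))
E
```

```text
scene [296.00003 263.     ] [285.80002 283.40002] (7.155416965484619, 22.807893753051758)
side [337.9618  236.39377] [326.31305 261.1473 ] (9.314310073852539, 27.357460021972656)
[ 0.69049632 -0.23152693  0.24567237] 0.004221062068509815 [ 0.67078014 -0.23961792  0.14068402] 0.0015882732593592629 0.10712957655953909 deg 11.474662106853195
[ 0.69121691 -0.2267962   0.23462141] 0.007365825552547844 [ 0.67162554 -0.2521642   0.1625306 ] 0.0011524880815349228 0.07889513080682696 deg 23.970487452509172
scene [294.8 266.3] [291.9 282.8]
side [336.8 238.6] [331.8 259.3]
```

```bash
python3 -c "
from station import finish_job
print(finish_job())"
```

```text
the job is handed in; nothing more can be done
None
```

The job is handed in. I tipped the orange-pull bin against its stop and put the four prints I found (one bracket, the block, two ring gears) into it. I then pushed the bin shut and hung the scraper by its loop on the orange-collared peg.

- **Bin:** the push shut ended at about 24 N, and afterwards the pull was at exactly the pixels it had before opening. The click itself was not measured any other way.
- **Prints:** none was left on the bench in the last pictures. I saw them piled inside the tipped bin, though I did not pick out each one there.
- **Scraper:** its pixels stayed put to within 0.1 px over about 1.4 s, and the gripper is well clear. In the pictures the loop is close to the peg's foot; I did not measure that distance after letting go.
- **Scraper tilt:** it leans slightly outwards. My first estimate, 43 degrees, came from a bad colour mask and I discarded it. Cleaner estimates gave 11 and 24 degrees, and about 8–14 degrees when tied to the peg position, all under the 30-degree limit.
- **Master ring, tray and caliper:** none looked disturbed in the last view, but I did not measure their positions again.

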